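Make the welding bench spark-safe before grinding

ROBOT

A 6-joint arm with a two-finger parallel gripper is mounted at the origin on the work surface. World frame = base frame: x ahead of the robot, y to its left, z up, the work surface at z = 0. Lengths are in m, angles in rad, forces in N, time in s.
With the tool pointing down it reaches from about 0.35 to 0.975 m from the base axis. Payload 4.9 kg.
Tool frame: the origin (TCP) lies midway between the tips of the shut fingers; the grasp point (between the pads) lies 19 mm behind it (ctrl.hold_point_z is the distance from the TCP to the grasp point, in m); z points along the fingers, y is the line along which they close (so a half turn about z gives the same grasp; the last joint's range is limited). The gripper opens to 85 mm and grips with 20 to 120 N. Pads are 22 mm wide; open, the fingers measure 114 mm over their backs; the gripper's body (76 mm by 85 mm) begins 54 mm behind the grasp point. The pads swing forward as they close: fully open they stand 13 mm farther back than shut.
Start: joints at [-1.295, 0.053, 1.613, -0, 1.476, -0.119], TCP at [0.24, -0.577, 0.231] pointing down, gripper open.
Joint ranges: [-3.01, 3.01], [-1.01, 2.22], [0.06, 2.58], [-1.02, 4.17], [0.09, 2.62], [-3.14, 3.14]. Speed limits (rad/s): [2.57, 2.57, 3.14, 3.14, 3.14, 3.14].

INTERFACE

Orientations are given as a rotation vector (axis times angle).
In Python, from cell import ctrl gives the robot as it stands.
- The arm moves only by the tool servo_tool, never from a script. Its argument "increments" is a list of rows, each an object of numbers: "tx", "ty", "tz": the shift along the tool's x, y, z in units of 60 mm (1.0 is 60 mm); "ax", "ay", "az": the turn, a rotation vector about the tool's x, y, z in units of 5 degrees (1.0 is 5 degrees). A call has 1 to 5 rows; each row shifts and turns the commanded pose from where the row before left it, along the tool's axes as they then stand; what a row does not reach is not made up. A row lasts 1/8 s, in which the tool goes at most 62.5 mm and 10.7 degrees, less where a joint would pass 70% of its speed; a pose out of reach is approached as far as the arm can. A call is refused whole if a number of a shift passes 1 or a number of a turn 1, either way. A call with a gripper value outside its range is refused whole. "claw" is the opening, from 0 (shut) to 1 (fully open), set as the call begins (left out, the last holds). The fingers move at their own pace and stop on an object; the grip force is fixed at half the most. Time passes only in rows, so rows that do not move let the fingers close. It gives the time, the measured TCP pose, the force, the opening and the grip force at its end, in the units of the state.
- ctrl.get_obs(): the state, without advancing time (a new reading comes with each control period).
- ctrl.get_image(name): name is "side" or "top" or "wrist"; returns a dict with "pixels" (400x640x3 uint8, red, green, blue), "mtx" (3x3 intrinsics, pixels), "k1" (the pictures are not rectified: a ray, as slopes to the right and down, at radius r is drawn at 1 + k1 r^2 times it, then the intrinsics apply), "R" (3x3) and "t" (3): a world point X has camera coordinates R X + t; the wrist camera has in their place "tool_from_camera" (4x4, takes a point from camera to tool coordinates, whose origin is the TCP and whose axes are the flange's). Camera axes: x right, y down, z forward; pixel columns grow to the right and rows downward; lengths in m; the calibration is good to about 2 mm. A picture is of the moment at which its call begins: read the wrist's pose just before it. There is no depth.
- ctrl.sign_off(): hands the job in; it is judged then, once.
The state is a dict: "time_s": time; "joint_pos": joint angles; "joint_vel": joint speeds; "joint_efforts": joint torques, N m; "tool_pos": TCP position; "tool_rot": TCP orientation; "force": force on the tool from outside, world axes, zero at the start; "torque": the same for the moment, N m; "gripper_width": finger opening in m; "grasp_force": force on a finger pad.
Only numpy, scipy, OpenCV 4.12 (cv2) and the standard library are available. Lean on these libraries where they do the work, as an engineer would, in place of code of your own. Each camera call takes 0.05 s, during which the arm holds its last target. There are 200 camera calls.

TASK

Grinding is about to start, so make the welding bench safe from sparks and grit: swing the spark guard's steady leg right out until it clicks into its end detent, and put the loose hex nuts into the round parts can and set its lid on, seated and level. Snap a sprung cap fully home into the mouth of every flanged pipe stub (pinch its tabs together, fit it, let them spring out under the rim), leaving the stubs standing; a cap may be left over.

Things in the scene. Friction and masses are not known exactly. Their poses are not given: they have to be found in the camera images.
- stub1: flanged steel pipe stub standing on the bench (one of up to four alike, None if absent): round flange 84 mm across and 10 mm thick, pipe 60 mm outside, 60 mm high overall, 0.9 kg. Origin: centre of its underside, z up. The mouth on top has an inner lip: 44 mm clear opening for the first 6 mm of depth, below it the bore widens to 54 mm
- stub2: flanged steel pipe stub standing on the bench (one of up to four alike, None if absent): round flange 84 mm across and 10 mm thick, pipe 60 mm outside, 60 mm high overall, 0.9 kg. Origin: centre of its underside, z up. The mouth on top has an inner lip: 44 mm clear opening for the first 6 mm of depth, below it the bore widens to 54 mm
- stub3: flanged steel pipe stub standing on the bench (one of up to four alike, None if absent): round flange 84 mm across and 10 mm thick, pipe 60 mm outside, 60 mm high overall, 0.9 kg. Origin: centre of its underside, z up. The mouth on top has an inner lip: 44 mm clear opening for the first 6 mm of depth, below it the bore widens to 54 mm
- stub4: flanged steel pipe stub standing on the bench (one of up to four alike, None if absent): round flange 84 mm across and 10 mm thick, pipe 60 mm outside, 60 mm high overall, 0.9 kg. Origin: centre of its underside, z up. The mouth on top has an inner lip: 44 mm clear opening for the first 6 mm of depth, below it the bore widens to 54 mm
- cap1: grey plastic end cap with two black spring tabs (one of four alike), 60 g, 40 mm high, upright on the bench on its plug. Origin: centre of the plug's underside, z up. Plug 34 (x) by 12 (y) mm, 14 mm deep; disc 62 mm across, from 14 to 18 mm above the origin. Home in a stub, the disc rests on the rim: origin 46 mm above the stub's. Any turn about z fits. Carry it by the pinched fins
- cap1_tab_a (a joint): travel of cap1's tab on its +y side: 0 = sprung fully out (2.5 N), 0.0065 m = pinched right in (6 N). Its finger fin, 18 mm wide (x), 4 mm thick (y), stands 18 to 40 mm above the cap's origin; the two fins' outer faces are 34 mm apart along y at rest, 21 mm pinched. Pinch both together along y from above
- cap1_tab_b (a joint): the same for cap1's tab on its -y side. Under the disc each tab has a leg with an outward barb (12 mm wide, 2 to 6 mm above the origin): barb tips 50 mm apart at rest, too wide for a stub's mouth, 37 mm pinched. Fitted pinched and let go, the barbs spring out under the mouth's lip and the tabs read 0
- cap2: grey plastic end cap with two black spring tabs (one of four alike), 60 g, 40 mm high, upright on the bench on its plug. Origin: centre of the plug's underside, z up. Plug 34 (x) by 12 (y) mm, 14 mm deep; disc 62 mm across, from 14 to 18 mm above the origin. Home in a stub, the disc rests on the rim: origin 46 mm above the stub's. Any turn about z fits. Carry it by the pinched fins
- cap2_tab_a (a joint): travel of cap2's tab on its +y side: 0 = sprung fully out (2.5 N), 0.0065 m = pinched right in (6 N). Its finger fin, 18 mm wide (x), 4 mm thick (y), stands 18 to 40 mm above the cap's origin; the two fins' outer faces are 34 mm apart along y at rest, 21 mm pinched. Pinch both together along y from above
- cap2_tab_b (a joint): the same for cap2's tab on its -y side. Under the disc each tab has a leg with an outward barb (12 mm wide, 2 to 6 mm above the origin): barb tips 50 mm apart at rest, too wide for a stub's mouth, 37 mm pinched. Fitted pinched and let go, the barbs spring out under the mouth's lip and the tabs read 0
- cap3: grey plastic end cap with two black spring tabs (one of four alike), 60 g, 40 mm high, upright on the bench on its plug. Origin: centre of the plug's underside, z up. Plug 34 (x) by 12 (y) mm, 14 mm deep; disc 62 mm across, from 14 to 18 mm above the origin. Home in a stub, the disc rests on the rim: origin 46 mm above the stub's. Any turn about z fits. Carry it by the pinched fins
- cap3_tab_a (a joint): travel of cap3's tab on its +y side: 0 = sprung fully out (2.5 N), 0.0065 m = pinched right in (6 N). Its finger fin, 18 mm wide (x), 4 mm thick (y), stands 18 to 40 mm above the cap's origin; the two fins' outer faces are 34 mm apart along y at rest, 21 mm pinched. Pinch both together along y from above
- cap3_tab_b (a joint): the same for cap3's tab on its -y side. Under the disc each tab has a leg with an outward barb (12 mm wide, 2 to 6 mm above the origin): barb tips 50 mm apart at rest, too wide for a stub's mouth, 37 mm pinched. Fitted pinched and let go, the barbs spring out under the mouth's lip and the tabs read 0
- cap4: grey plastic end cap with two black spring tabs (one of four alike), 60 g, 40 mm high, upright on the bench on its plug. Origin: centre of the plug's underside, z up. Plug 34 (x) by 12 (y) mm, 14 mm deep; disc 62 mm across, from 14 to 18 mm above the origin. Home in a stub, the disc rests on the rim: origin 46 mm above the stub's. Any turn about z fits. Carry it by the pinched fins
- cap4_tab_a (a joint): travel of cap4's tab on its +y side: 0 = sprung fully out (2.5 N), 0.0065 m = pinched right in (6 N). Its finger fin, 18 mm wide (x), 4 mm thick (y), stands 18 to 40 mm above the cap's origin; the two fins' outer faces are 34 mm apart along y at rest, 21 mm pinched. Pinch both together along y from above
- cap4_tab_b (a joint): the same for cap4's tab on its -y side. Under the disc each tab has a leg with an outward barb (12 mm wide, 2 to 6 mm above the origin): barb tips 50 mm apart at rest, too wide for a stub's mouth, 37 mm pinched. Fitted pinched and let go, the barbs spring out under the mouth's lip and the tabs read 0
- pot_rim (a point): centre of the open mouth, level with the rim, of the fixed round steel parts can: 92 mm outside, 84 mm inside, 70 mm high, inner floor 6 mm above the bench
- lid: loose aluminium lid of the can, 0.22 kg, standing on its underside boss: boss 76 mm across and 6 mm deep, above it a disc 100 mm across and 5 mm thick, then a black upright round knob 22 mm across from 11 to 39 mm above the origin. Origin: centre of the boss's underside, z up; seated, the boss is in the mouth, the disc lies on the rim and the origin is 6 mm below pot_rim
- guard: fixed blue spark guard at the right of the bench: foot plate 320 mm (x) by 90 mm (y), upright sheet 110 mm high along its -y edge (sheet at y = -40 to -45 mm). Origin: centre of the foot's underside
- leg (a joint): the guard's steady leg, a steel bar 130 mm long, 20 mm wide, on an upright hinge: 0 = folded along the guard (bar points to the guard's -x), 1.571 = straight out (guard's +y) against its stop, clockwise from above. From about 0.75 rad it rides over a sprung ball (3 N at the post), which pops up behind it over the last 0.15 rad, pushes it home and holds it
- leg_hinge (a point): a point on the leg's hinge axis, on the foot plate near the guard's far end (guard x = 110 mm, y = 0)
- leg_post (a point): top of the upright round steel post on the leg, 16 mm across, from 20 to 86 mm above the bench (this point is at 86 mm), 120 mm from the hinge axis; take or push the leg by it
- nut1: loose steel hex nut (one of two alike), 30 mm across flats, 35 mm across corners, 16 mm high, 80 g, lying flat. Origin: centre of its underside, z up; a pair of flats faces its own x and -x. The tube ring (32 mm across, 20 mm high) and the square magnet (34 mm, 14 mm high) lying near are not nuts
- nut2: loose steel hex nut (one of two alike), 30 mm across flats, 35 mm across corners, 16 mm high, 80 g, lying flat. Origin: centre of its underside, z up; a pair of flats faces its own x and -x. The tube ring (32 mm across, 20 mm high) and the square magnet (34 mm, 14 mm high) lying near are not nuts
Things that resemble listed ones, but are neither listed nor needed, are in the scene too. What is shaped like the stub3 but pink is not meant.

How it is judged:
By the outcome, as a careful person would: the job done as asked, in the order asked, and still so for the second after the job is handed in, with the robot touching nothing.
Of stub1, stub2, stub3, stub4 only 3 to 4 are there at a start; the rules pass over those that are not, and their reading is None.
At some moment in a run one of cap1, cap2, cap3, cap4, lid may be knocked a few centimetres aside while the robot is not near it.
Once in a run the grip may slacken for a moment while it holds something.
It also fails if it takes over 208 s, if anything falls off the work surface, if the arm or the gripper's body presses on something with over 40 N, if the wrist force passes 120 N, or if a joint passes its speed limit or range.

## Working session

There is one attempt and no reset: what is moved stays moved. The work goes in short steps, Python scripts to look and compute and a tool call to move; the robot and the scene stay as the last step left them, time stands still between calls to the robot, and variables do not carry over. Pictures are saved under pics/ and viewed, at most 14 in all, crops included, and the job is handed in when it is done.

Besides the shell and the picture viewer there is one more tool, called after ">>>" in YAML: its name, and indented under it one key for each argument. servo_tool: Moves the arm, as the interface text tells. Its arguments: {"type":"object","properties":{"increments":{"type":"array","items":{"type":"object","properties":{"tx":{"type":"number"},"ty":{"type":"number"},"tz":{"type":"number"},"ax":{"type":"number"},"ay":{"type":"number"},"az":{"type":"number"}}}},"claw":{"type":"number"}},"required":["increments"]}

```bash
mkdir -p pics; ls; cat > h.py <<'E'
import numpy as np, cv2
from cell import ctrl
from scipy.spatial.transform import Rotation as Ro
def grab(n):
    o=ctrl.get_obs(); im=ctrl.get_image(n)
    if 'R' in im: R=np.array(im['R']); t=np.array(im['t'])
    else:
        T=np.eye(4); T[:3,:3]=Ro.from_rotvec(o['tool_rot']).as_matrix(); T[:3,3]=o['tool_pos']
        W=T@np.array(im['tool_from_camera']); R=W[:3,:3].T; t=-R@W[:3,3]
    return dict(px=np.array(im['pixels']),K=np.array(im['mtx']),k1=im['k1'],R=R,t=t)
def pt(c,u,v,z):
    K=c['K']; d=np.array([(u-K[0,2])/K[0,0],(v-K[1,2])/K[1,1]]); s=d.copy()
    for _ in range(30): s=d/(1+c['k1']*(s@s))
    r=c['R'].T@np.array([s[0],s[1],1]); o=-c['R'].T@c['t']
    return o+r*(z-o[2])/r[2]
def proj(c,X):
    p=c['R']@np.array(X)+c['t']; s=p[:2]/p[2]; s=s*(1+c['k1']*(s@s)); return c['K'][:2,:2]@s+c['K'][:2,2]
def save(c,n): cv2.imwrite('pics/'+n,cv2.cvtColor(c['px'],cv2.COLOR_RGB2BGR))
E
python3 - <<'E'
from h import *
import pickle
for n in('top','side','wrist'):
    c=grab(n); save(c,n+'0.png'); pickle.dump(c,open(n+'0.pkl','wb')); print(n,c['K'],c['k1'],-c['R'].T@c['t'])
o=ctrl.get_obs(); print(o)
E
```

```text
pics
top [[488.99664298   0.         326.88722719]
 [  0.         488.99664298 206.4218461 ]
 [  0.           0.           1.        ]] -0.06003960040169825 [ 0.32667167 -0.02140538  1.57597172]
side [[517.82242637   0.         319.07701244]
 [  0.         517.82242637 198.13347923]
 [  0.           0.           1.        ]] -0.049021439115509415 [-0.13547465  0.75738822  0.92663932]
wrist [[347.67977459   0.         317.66839836]
 [  0.         347.67977459 198.62935351]
 [  0.           0.           1.        ]] 0.009760598450400174 [ 0.30903704 -0.54972887  0.37306009]
{'time_s': 0.15, 'joint_pos': array([-1.29501975e+00,  5.32281066e-02,  1.61400291e+00,  1.55326530e-06,
        1.47603070e+00, -1.18985574e-01]), 'joint_vel': array([ 0.00225801, -0.00156094, -0.00508672,  0.0017673 , -0.00217455,
        0.00043068]), 'joint_efforts': array([ 6.14897781e-04, -3.94241703e+01, -3.70722127e+01, -6.94359574e-05,
        4.69856837e-03, -1.90703679e-05]), 'tool_pos': array([ 0.24023847, -0.57643668,  0.23031673]), 'tool_rot': array([-3.07896226e+00, -6.15745831e-01,  2.02795087e-04]), 'force': array([-0.2973067 ,  0.3599551 ,  0.18944827]), 'torque': array([0.00449699, 0.02151391, 0.01141106]), 'grasp_force': 0.0, 'gripper_width': 0.08556344713146011}
```

View pics/top0.png

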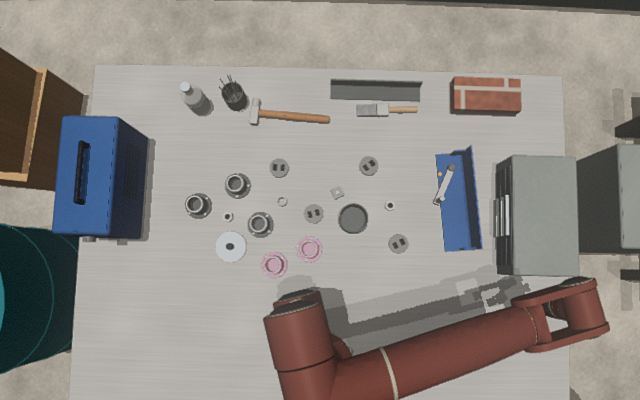

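View pics/side0.png

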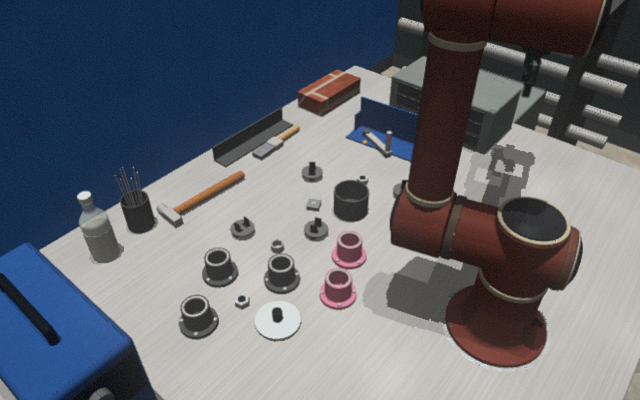

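The top view shows three grey stubs at (237,184), (198,205) and (260,224), with two pink decoys. The caps are at (279,168), (369,166), (314,214) and (399,243), the lid at (231,247), the can at (353,218) and the guard near (455,200). I'll zoom in to tell the nuts apart.

```bash
python3 - <<'E'
from h import *
import pickle
c=pickle.load(open('top0.pkl','rb')); im=c['px'][:,:,::-1]
a=cv2.resize(im[150:270,180:340],(800,600),interpolation=cv2.INTER_CUBIC)
cv2.imwrite('pics/za.png',a)
a=cv2.resize(im[145:265,330:490],(800,600),interpolation=cv2.INTER_CUBIC)
cv2.imwrite('pics/zb.png',a)
for n,u,v,z in [('hinge',449,169,.02),('legend',435,202,.02),('nutA',228.5,217,.016),('nutB',283,201,.02),('sq',337,192,.014),('nutC',390,205,.016),('can',353,218,.07),('lid',231,247,.011),('guardBL',447,249,.0),('gTL',436,154,0),('s1',237,184,.06),('s2',198,205,.06),('s3',260,224,.06)]: print(n,pt(c,u,v,z).round(3))
E
```

```text
hinge [ 0.637 -0.404  0.02 ]
legend [ 0.528 -0.358  0.02 ]
nutA [0.462 0.304 0.016]
nutB [0.518 0.13  0.02 ]
sq [ 0.553 -0.043  0.014]
nutC [ 0.515 -0.214  0.016]
can [ 0.465 -0.093  0.07 ]
lid [0.367 0.292 0.011]
guardBL [ 0.379 -0.402  0.   ]
gTL [ 0.69  -0.366  0.   ]
s1 [0.563 0.273 0.06 ]
s2 [0.494 0.393 0.06 ]
s3 [0.439 0.195 0.06 ]
```

View pics/za.png

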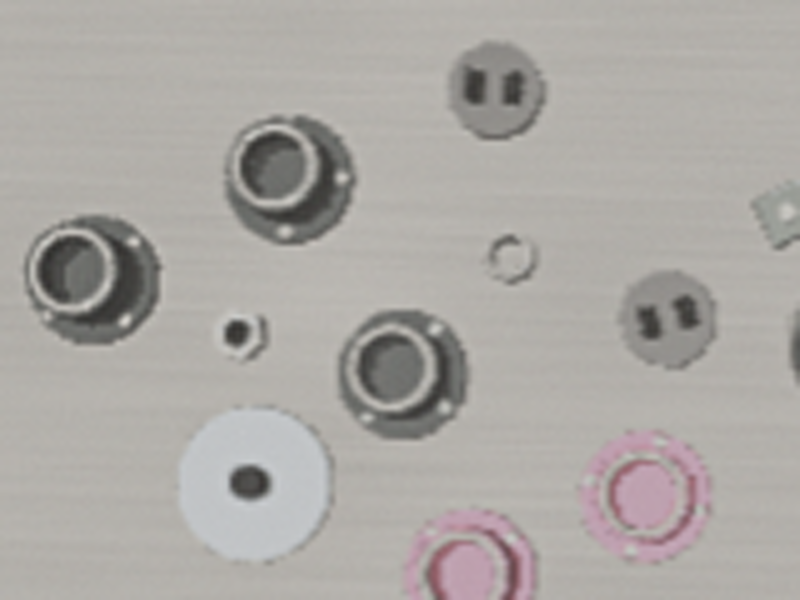

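View pics/zb.png

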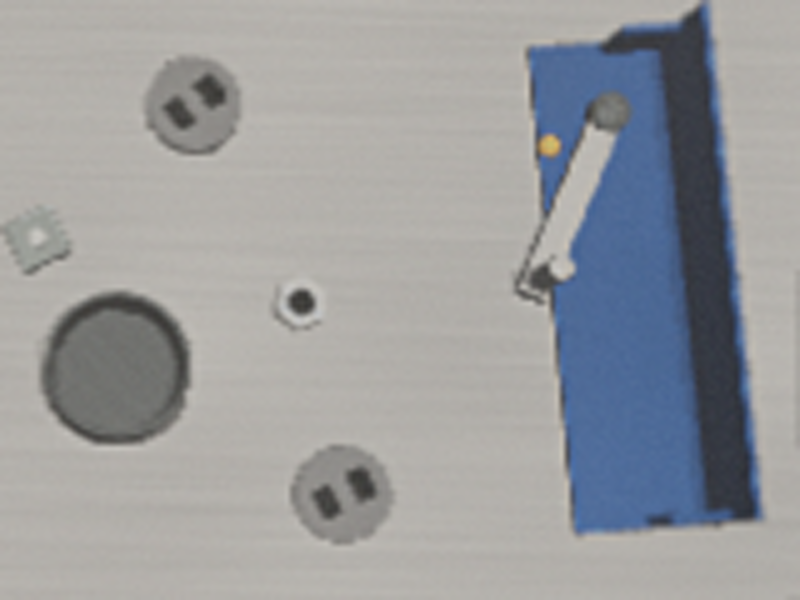

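View pics/wrist0.png

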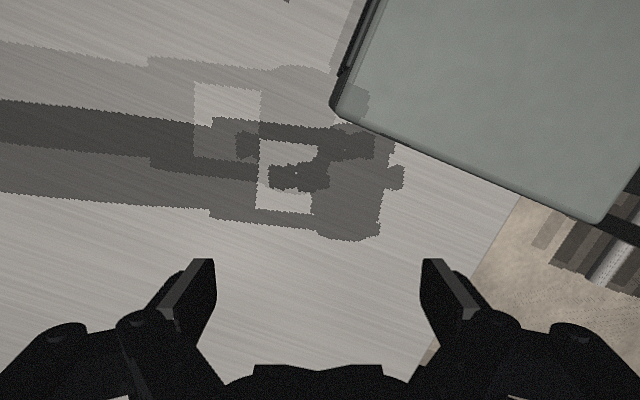

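Nuts are at (228.5,217) and (390,205). The ring is at (283,201) and the magnet at (337,192). The leg hinge is at (451.6,167.2) and the post top at (442.4,198.6). The wrist view shows only empty bench and the grey box. Leg first.

```bash
cat >> h.py <<'E'
def state():
    o=ctrl.get_obs(); R=Ro.from_rotvec(o['tool_rot']).as_matrix()
    return o,R,np.arctan2(R[1,0],R[0,0])
def plan(x,y,z,psi=None,half=True):
    o,R,p=state(); psi=p if psi is None else psi
    a=-(psi-p); a=(a+np.pi)%(2*np.pi)-np.pi
    if half: a=(a+np.pi/2)%np.pi-np.pi/2
    q=p-a; R2=Ro.from_euler('z',q)*Ro.from_euler('x',np.pi)
    d=np.array([x,y,z])-o['tool_pos']
    tilt=(Ro.from_matrix(R).inv()*Ro.from_euler('z',p)*Ro.from_euler('x',np.pi)).as_rotvec()/np.radians(5)
    print('now',o['tool_pos'].round(4),'psi',round(p,3),'j6',o['joint_pos'][5].round(2),'| az',round(np.degrees(a)/5,2),'tilt',tilt.round(2),'shift now-frame',(R.T@d/.06).round(2),'after-turn',(R2.inv().apply(d)/.06).round(2),'t',round(o['time_s'],1),'w',o['gripper_width'].round(4),'gf',round(o['grasp_force'],1))
E
python3 - <<'E'
from h import *
import pickle
c=pickle.load(open('top0.pkl','rb')); g=cv2.cvtColor(c['px'],cv2.COLOR_RGB2GRAY)
for n,u,v in [('cap',279,168),('cap',369,166),('cap',314,214),('cap',398.5,243.5)]:
    s=g[v-7 if isinstance(v,int) else int(v)-7:int(v)+8,int(u)-7:int(u)+8]
    s=cv2.resize(s,None,fx=6,fy=6,interpolation=cv2.INTER_CUBIC)
    m=(s<85).astype(np.uint8); k,l,st,ce=cv2.connectedComponentsWithStats(m)
    i=np.argsort(-st[1:,4])[:2]+1
    P=[pt(c,int(u)-7+(ce[j][0]+.5)/6-.5,int(v)-7+(ce[j][1]+.5)/6-.5,.036) for j in i]
    d=P[0]-P[1]; print(n,((P[0]+P[1])/2).round(4),'dist',np.linalg.norm(d).round(4),'fin-line ang',np.arctan2(d[1],d[0])%np.pi, st[i,4])
h=pt(c,451.6,167.2,.03); p=pt(c,442.4,198.6,.086)
L=np.array([.993,.115]);u=(p-h)[:2]; print('hinge',h,'post',p,np.linalg.norm(u))
gx=(pt(c,435.5,154.5,.01)-pt(c,445.3,251.5,.01))[:2]; gx/=np.linalg.norm(gx); gy=np.array([-gx[1],gx[0]])
th=np.arctan2(u@gy,-(u@gx)); print('gx',gx,'theta',th)
un=u/np.linalg.norm(u); tan=np.sin(th)*gx+np.cos(th)*gy; print('tangent ang',np.arctan2(tan[1],tan[0]))
# side check
s=pickle.load(open('side0.pkl','rb')); print('post proj side',proj(s,p),proj(s,h))
plan(p[0],p[1],.15,np.arctan2(un[1],un[0]))
E
```

```text
cap [0.6251 0.1472 0.036 ] dist 0.0246 fin-line ang 1.535826797978553 [665 572]
cap [ 0.6393 -0.1415  0.036 ] dist 0.0252 fin-line ang 2.2301892452150636 [721 597]
cap [0.4802 0.0312 0.036 ] dist 0.0243 fin-line ang 1.896036609175838 [577 551]
cap [ 0.3921 -0.2397  0.036 ] dist 0.025 fin-line ang 2.085760284128013 [690 620]
hinge [ 0.64091315 -0.40995003  0.03      ] post [ 0.53036636 -0.36697678  0.086     ] 0.11860562735127658
gx [0.99492182 0.1006507 ] theta 0.4715777597983212
tangent ang 1.2000399842821647
post proj side [389.17899139 131.08895102] [366.178912  127.9753434]Traceback (most recent call last):
  File "<stdin>", line 18, in <module>
  File "h.py", line 29, in plan
    print('now',o['tool_pos'].round(4),'psi',round(p,3),'j6',o['joint_pos'][5].round(2),'| az',round(np.degrees(a)/5,2),'tilt',tilt.round(2),'shift now-frame',(R.T@d/.06).round(2),'after-turn',(R2.inv().apply(d)/.06).round(2),'t',round(o['time_s'],1),'w',o['gripper_width'].round(4),'gf',round(o['grasp_force'],1))
                                                                                                                                                                                                                                                               ^^^^^^^^^^^^^^^^^^^^^^^^
AttributeError: 'float' object has no attribute 'round'
```

```bash
sed -i "s/o\['gripper_width'\].round(4)/round(o['gripper_width'],4)/" h.py
python3 - <<'E'
from h import *
print(np.arctan2(.043,-.1106)); plan(.530,-.367,.20,np.arctan2(.043,-.1106))
E
```

```text
2.7707886324267914
now [ 0.2402 -0.5764  0.2303] psi 0.395 j6 -0.12 | az 8.77 tilt [-0.02 -0.    0.  ] shift now-frame [ 5.8  -1.36  0.51] after-turn [ 3.24 -5.    0.51] t 0.1 w 0.0856 gf 0.0
```

>>> servo_tool:
  increments:
    - {"tz": -0.4,"az": 1}
    - {"tz": -0.4,"az": 1}
    - {"tz": -0.3,"az": 1}
    - {"az": 1}
    - {"az": 1}
  claw: 0.6

```text
invalid input
```

>>> servo_tool:
  increments:
    - {"az": 1}
    - {"az": 1}
    - {"az": 1}
    - {"az": 0.77}
    - {}

```text
invalid input
```

>>> servo_tool:
  increments:
    - {"tx": 0.6,"ty": -0.9}
    - {"tx": 0.6,"ty": -0.9}
    - {"tx": 0.6,"ty": -0.9}
    - {"tx": 0.6,"ty": -0.9}
    - {"tx": 0.6,"ty": -0.9}

```text
invalid input
```

```bash
python3 - <<'E'
from h import *
import pickle
plan(.530,-.367,.15,2.771)
c=grab('wrist'); save(c,'w1.png'); pickle.dump(c,open('w1.pkl','wb'))
E
```

```text
now [ 0.2402 -0.5764  0.2303] psi 0.395 j6 -0.12 | az 8.77 tilt [-0.02 -0.    0.  ] shift now-frame [ 5.8  -1.36  1.34] after-turn [ 3.24 -5.    1.34] t 0.1 w 0.0856 gf 0.0
```

View pics/w1.png

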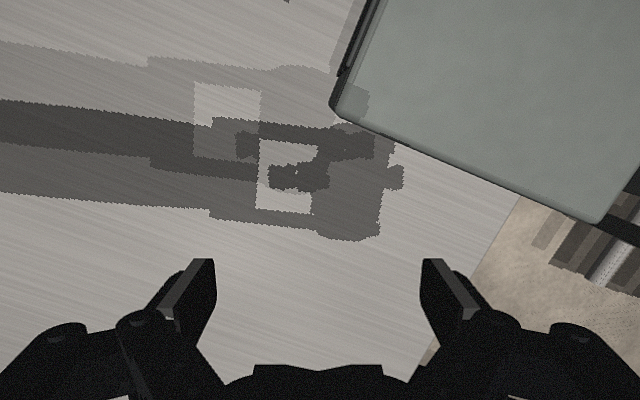

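The arm did not move: the calls were refused and the picture is unchanged. I'll try again with every field in each row.

>>> servo_tool:
  increments:
    - {"tx": 0,"ty": 0,"tz": -0.4,"ax": 0,"ay": 0,"az": 1}
    - {"tx": 0,"ty": 0,"tz": -0.4,"ax": 0,"ay": 0,"az": 1}
    - {"tx": 0,"ty": 0,"tz": -0.3,"ax": 0,"ay": 0,"az": 1}
    - {"tx": 0,"ty": 0,"tz": 0,"ax": 0,"ay": 0,"az": 1}
    - {"tx": 0,"ty": 0,"tz": 0,"ax": 0,"ay": 0,"az": 1}
  claw: 0.6

```text
time_s: 0.82
tool_pos: [0.2404, -0.5769, 0.2974]
tool_rot: [3.141, -0.07, 0.0]
force: [0.7, -0.1, -0.4]
gripper_width: 0.0514
grasp_force: 0.0
```

>>> servo_tool:
  increments:
    - {"tx": 0,"ty": 0,"tz": 0,"ax": 0,"ay": 0,"az": 1}
    - {"tx": 0,"ty": 0,"tz": 0,"ax": 0,"ay": 0,"az": 1}
    - {"tx": 0,"ty": 0,"tz": 0,"ax": 0,"ay": 0,"az": 1}
    - {"tx": 0,"ty": 0,"tz": 0,"ax": 0,"ay": 0,"az": 0.77}
    - {"tx": 0.6,"ty": -0.9,"tz": 0,"ax": 0,"ay": 0,"az": 0}

```text
time_s: 1.45
tool_pos: [0.2897, -0.5422, 0.2966]
tool_rot: [-3.086, 0.588, 0.001]
force: [1.5, -0.5, 0.2]
gripper_width: 0.0511
grasp_force: 0.0
```

>>> servo_tool:
  increments:
    - {"tx": 0.6,"ty": -0.9,"tz": 0,"ax": 0,"ay": 0,"az": 0}
    - {"tx": 0.6,"ty": -0.9,"tz": 0,"ax": 0,"ay": 0,"az": 0}
    - {"tx": 0.6,"ty": -0.9,"tz": 0,"ax": 0,"ay": 0,"az": 0}
    - {"tx": 0.6,"ty": -0.9,"tz": 0,"ax": 0,"ay": 0,"az": 0}
    - {"tx": 0,"ty": 0,"tz": 0,"ax": 0,"ay": 0,"az": 0}

```text
time_s: 2.08
tool_pos: [0.4989, -0.3943, 0.2968]
tool_rot: [-3.089, 0.569, 0.0]
force: [-0.6, -1.0, -0.8]
gripper_width: 0.0513
grasp_force: 0.0
```

```bash
python3 - <<'E'
from h import *
import pickle
plan(.530,-.367,.15,2.771)
c=grab('wrist'); save(c,'w2.png'); pickle.dump(c,open('w2.pkl','wb')); print(proj(c,[.5304,-.367,.086]))
c=grab('top'); pickle.dump(c,open('t2.pkl','wb'))
E
```

```text
now [ 0.4989 -0.3943  0.2968] psi -0.365 j6 1.15 | az 0.07 tilt [-0.01  0.   -0.  ] shift now-frame [ 0.32 -0.61  2.45] after-turn [ 0.32 -0.61  2.45] t 2.1 w 0.0513 gf 0.0
[281.1867943  150.74916158]
```

View pics/w2.png

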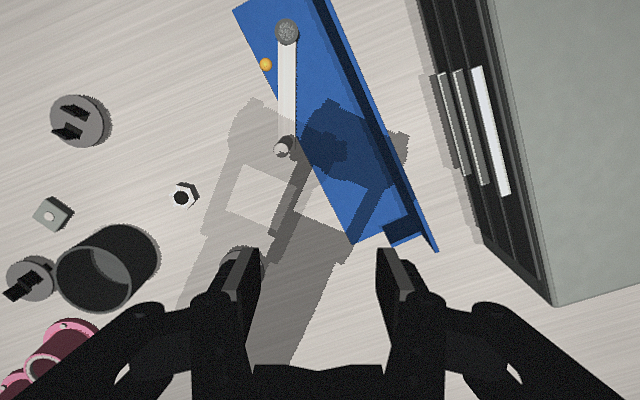

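The post top sits at (280,150), where it was predicted, so the calibration is good. I'll go down around it.

>>> servo_tool:
  increments:
    - {"tx": 0.32,"ty": -0.61,"tz": 0.7,"ax": 0,"ay": 0,"az": 0.07}
    - {"tx": 0,"ty": 0,"tz": 0.9,"ax": 0,"ay": 0,"az": 0}
    - {"tx": 0,"ty": 0,"tz": 0.9,"ax": 0,"ay": 0,"az": 0}
    - {"tx": 0,"ty": 0,"tz": 0.9,"ax": 0,"ay": 0,"az": 0}
    - {"tx": 0,"ty": 0,"tz": 0.8,"ax": 0,"ay": 0,"az": 0}

```text
time_s: 2.8
tool_pos: [0.5253, -0.3714, 0.0432]
tool_rot: [-3.085, 0.592, 0.002]
force: [0.4, -0.4, 0.6]
gripper_width: 0.051
grasp_force: 0.0
```

>>> servo_tool:
  increments:
    - {"tx": 0,"ty": 0,"tz": 0,"ax": 0,"ay": 0,"az": 0}
    - {"tx": 0,"ty": 0,"tz": 0,"ax": 0,"ay": 0,"az": 0}
    - {"tx": 0,"ty": 0,"tz": 0,"ax": 0,"ay": 0,"az": 0}
  claw: 0.3

```text
time_s: 3.18
tool_pos: [0.5288, -0.3721, 0.049]
tool_rot: [3.083, -0.588, 0.008]
force: [-0.4, -0.0, 0.9]
gripper_width: 0.0255
grasp_force: 0.0
```

```bash
python3 - <<'E'
from h import *
plan(.530,-.367,.045,2.771); print(ctrl.get_obs()['force'])
E
```

```text
now [ 0.5288 -0.3721  0.049 ] psi -0.377 j6 1.22 | az -0.08 tilt [ 0.02 -0.06 -0.  ] shift now-frame [-0.01 -0.09  0.07] after-turn [-0.01 -0.09  0.07] t 3.2 w 0.0255 gf 0.0
[-0.36164022 -0.02817267  0.94169838]
```

>>> servo_tool:
  increments:
    - {"tx": 0.01,"ty": -0.18,"tz": 0,"ax": 0,"ay": 0,"az": 1}
    - {"tx": 0.01,"ty": -0.18,"tz": 0,"ax": 0,"ay": 0,"az": 1}
    - {"tx": 0.01,"ty": -0.18,"tz": 0,"ax": 0,"ay": 0,"az": 1}
    - {"tx": 0.01,"ty": -0.18,"tz": 0,"ax": 0,"ay": 0,"az": 1}
    - {"tx": 0.01,"ty": -0.18,"tz": 0,"ax": 0,"ay": 0,"az": 1}

```text
time_s: 3.8
tool_pos: [0.558, -0.3277, 0.0481]
tool_rot: [2.881, -1.244, 0.003]
force: [-4.2, -1.3, 2.4]
gripper_width: 0.0256
grasp_force: 2.0
```

>>> servo_tool:
  increments:
    - {"tx": 0.01,"ty": -0.18,"tz": 0,"ax": 0,"ay": 0,"az": 1}
    - {"tx": 0.01,"ty": -0.18,"tz": 0,"ax": 0,"ay": 0,"az": 1}
    - {"tx": 0.01,"ty": -0.18,"tz": 0,"ax": 0,"ay": 0,"az": 1}
    - {"tx": 0.01,"ty": -0.18,"tz": 0,"ax": 0,"ay": 0,"az": 1}
    - {"tx": 0.01,"ty": -0.18,"tz": 0,"ax": 0,"ay": 0,"az": 1}

```text
time_s: 4.42
tool_pos: [0.6051, -0.2996, 0.0479]
tool_rot: [2.545, -1.84, 0.003]
force: [-2.1, -0.4, 0.5]
gripper_width: 0.0252
grasp_force: 1.1
```

```bash
python3 - <<'E'
from h import *
gx=np.array([.9949,.1006]);gy=np.array([-.1006,.9949]);h=np.array([.6409,-.41])
p=h+.12*gy; print(p); plan(p[0],p[1],.045,np.arctan2(gy[1],gy[0])); print(ctrl.get_obs()['force'])
E
```

```text
[ 0.628828 -0.290612]
now [ 0.6051 -0.2996  0.0479] psi -1.252 j6 2.25 | az 2.5 tilt [-0.01 -0.02  0.  ] shift now-frame [-0.02 -0.42  0.05] after-turn [-0.11 -0.41  0.05] t 4.4 w 0.0252 gf 1.1
[-2.14250956 -0.39351022  0.47421566]
```

>>> servo_tool:
  increments:
    - {"tx": 0.01,"ty": -0.18,"tz": 0,"ax": 0,"ay": 0,"az": 1}
    - {"tx": 0.01,"ty": -0.17,"tz": 0,"ax": 0,"ay": 0,"az": 1}
    - {"tx": 0.0,"ty": -0.1,"tz": 0,"ax": 0,"ay": 0,"az": 0.5}
    - {"tx": 0,"ty": -0.08,"tz": 0,"ax": 0,"ay": 0,"az": 0}
    - {"tx": 0,"ty": 0,"tz": 0,"ax": 0,"ay": 0,"az": 0}

```text
time_s: 5.05
tool_pos: [0.6344, -0.2939, 0.0479]
tool_rot: [2.332, -2.1, -0.003]
force: [-8.3, 0.5, 7.1]
gripper_width: 0.0258
grasp_force: 4.6
```

>>> servo_tool:
  increments:
    - {"tx": 0,"ty": -0.04,"tz": 0,"ax": 0,"ay": 0,"az": 0}
    - {"tx": 0,"ty": 0,"tz": 0,"ax": 0,"ay": 0,"az": 0}

```text
time_s: 5.3
tool_pos: [0.6345, -0.2939, 0.0478]
tool_rot: [2.33, -2.098, -0.01]
force: [-16.5, 0.4, 10.8]
gripper_width: 0.0257
grasp_force: 8.5
```

>>> servo_tool:
  increments:
    - {"tx": 0,"ty": -0.04,"tz": 0,"ax": 0,"ay": 0,"az": 0}
    - {"tx": 0,"ty": 0,"tz": 0,"ax": 0,"ay": 0,"az": 0}

```text
time_s: 5.55
tool_pos: [0.6345, -0.2938, 0.0476]
tool_rot: [2.327, -2.096, -0.017]
force: [-25.7, 0.3, 15.3]
gripper_width: 0.0258
grasp_force: 12.5
```

The leg is hard against its stop: the position holds still while the force rises. I'll back off and lift, then go to the near nut.

>>> servo_tool:
  increments:
    - {"tx": 0,"ty": 0.16,"tz": 0,"ax": 0,"ay": 0,"az": 0}
    - {"tx": 0,"ty": 0.04,"tz": 0,"ax": 0,"ay": 0,"az": 0}
    - {"tx": 0,"ty": 0,"tz": -0.6,"ax": 0,"ay": 0,"az": 0}
    - {"tx": 0,"ty": 0,"tz": -0.9,"ax": 0,"ay": 0,"az": 0}
    - {"tx": 0,"ty": 0,"tz": -0.9,"ax": 0,"ay": 0,"az": 0}
  claw: 0.45

```text
time_s: 6.18
tool_pos: [0.6286, -0.2935, 0.1911]
tool_rot: [-2.334, 2.103, -0.001]
force: [0.5, -0.8, 0.1]
gripper_width: 0.0382
grasp_force: 0.0
```

>>> servo_tool:
  increments:
    - {"tx": 0,"ty": 0,"tz": -0.3,"ax": 0,"ay": 0,"az": -1}
    - {"tx": 0,"ty": 0,"tz": 0,"ax": 0,"ay": 0,"az": -1}
    - {"tx": 0,"ty": 0,"tz": 0,"ax": 0,"ay": 0,"az": -1}
    - {"tx": 0,"ty": 0,"tz": 0,"ax": 0,"ay": 0,"az": -1}
    - {"tx": 0,"ty": 0,"tz": 0,"ax": 0,"ay": 0,"az": -1}
  claw: 1.0

```text
time_s: 6.8
tool_pos: [0.6289, -0.2936, 0.2079]
tool_rot: [-2.736, 1.544, -0.002]
force: [0.0, -0.2, 0.1]
gripper_width: 0.0855
grasp_force: 0.0
```

>>> servo_tool:
  increments:
    - {"tx": 0,"ty": 0,"tz": 0,"ax": 0,"ay": 0,"az": -1}
    - {"tx": 0,"ty": 0,"tz": 0,"ax": 0,"ay": 0,"az": -1}
    - {"tx": 0,"ty": 0,"tz": 0,"ax": 0,"ay": 0,"az": -1}
    - {"tx": 0,"ty": 0,"tz": 0,"ax": 0,"ay": 0,"az": -1}
    - {"tx": 0,"ty": 0,"tz": 0,"ax": 0,"ay": 0,"az": -1}

```text
time_s: 7.42
tool_pos: [0.6289, -0.2936, 0.2079]
tool_rot: [3.005, -0.915, 0.002]
force: [0.1, 1.0, -0.9]
gripper_width: 0.0855
grasp_force: 0.0
```

```bash
python3 - <<'E'
from h import *
import pickle
_,_,p=state(); plan(.515-.1*np.cos(p),-.214-.1*np.sin(p),.2)
c=pickle.load(open('w2.pkl','rb')); t=pickle.load(open('t2.pkl','rb'))
def hexn(c,u,v,r,z=.016):
    s=c['px'][v-r:v+r,u-r:u+r]; s=cv2.resize(s,None,fx=8,fy=8,interpolation=cv2.INTER_CUBIC)
    cv2.imwrite('pics/nutcrop.png',s[:,:,::-1])
hexn(c,184,195,24)
k=grab('top'); save(k,'t3.png'); pickle.dump(k,open('t3.pkl','wb'))
print('leg post now expected', proj(k,[.6288,-.2906,.086]))
g=cv2.resize(k['px'][150:220,380:480],None,fx=7,fy=7)[:,:,::-1]; cv2.imwrite('pics/leg.png',g)
E
```

```text
now [ 0.6289 -0.2936  0.2079] psi -0.591 j6 1.62 | az 0.0 tilt [-0.   -0.02  0.  ] shift now-frame [-3.98 -0.04  0.13] after-turn [-3.98 -0.04  0.13] t 7.4 w 0.0855 gf 0.0
leg post now expected [417.84559131 166.48863949]
```

View pics/nutcrop.png

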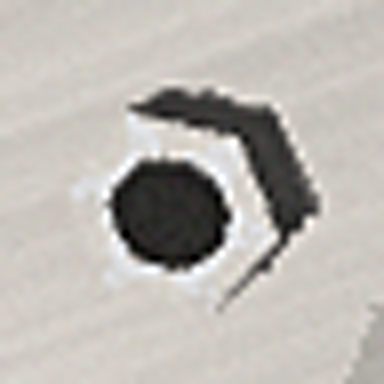

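The first nut's face corners in the crop are (130,110), (240,135), (282,237) and (218,310), with the hole at (170,213). That fixes its flats.

```bash
python3 - <<'E'
from h import *
import pickle
c=pickle.load(open('w2.pkl','rb'))
q=lambda a,b:pt(c,160+(a+.5)/8-.5,171+(b+.5)/8-.5,.016)
P=[q(*x) for x in [(130,110),(240,135),(282,237),(218,310)]]
for a,b in zip(P,P[1:]): d=b-a; print(np.linalg.norm(d).round(4),np.degrees(np.arctan2(d[1],d[0]))%60)
h=q(170,213); print(h)
d=P[1]-P[0]; d2=P[2]-P[1]
_,_,p=state()
# tool x along an edge
e=np.arctan2(d[1],d[0]); 
for k in range(3): plan(h[0],h[1],.1,e+k*np.pi/3)
k=pickle.load(open('t3.pkl','rb'))
# leg check: bright bar direction pixels
s=k['px'][150:220,395:465].astype(int); m=((s.min(2)>165)&(np.abs(s[:,:,0]-s[:,:,2])<12)).astype(np.uint8)
n,l,st,ce=cv2.connectedComponentsWithStats(m)
print([(st[i].tolist()) for i in range(1,n) if st[i,4]>15], proj(k,[.6409,-.41,.02]),proj(k,[.6288,-.2906,.02]))
E
```

```text
0.0173 55.50925596076421
0.0175 55.31416273158632
0.0168 55.89374012310395
[ 0.51374567 -0.21439561  0.016     ]
now [ 0.6289 -0.2936  0.2079] psi -0.589 j6 1.62 | az -17.86 tilt [-0.   -0.02  0.  ] shift now-frame [-2.33 -0.03  1.8 ] after-turn [ 0.   -2.33  1.8 ] t 7.5 w 0.085 gf 0.0
now [ 0.6289 -0.2936  0.2079] psi -0.589 j6 1.62 | az 6.14 tilt [-0.   -0.02  0.  ] shift now-frame [-2.33 -0.03  1.8 ] after-turn [-2.02  1.16  1.8 ] t 7.5 w 0.085 gf 0.0
now [ 0.6289 -0.2936  0.2079] psi -0.589 j6 1.62 | az -5.86 tilt [-0.   -0.02  0.  ] shift now-frame [-2.33 -0.03  1.8 ] after-turn [-2.02 -1.17  1.8 ] t 7.5 w 0.085 gf 0.0
[[23, 1, 18, 14, 71], [0, 23, 4, 9, 20], [31, 50, 15, 20, 181]] [450.84843216 167.7989302 ] [414.15596661 170.45449898]
```

>>> servo_tool:
  increments:
    - {"tx": 0,"ty": 0,"tz": 0,"ax": 0,"ay": 0,"az": -1}
    - {"tx": 0,"ty": 0,"tz": 0,"ax": 0,"ay": 0,"az": -1}
    - {"tx": 0,"ty": 0,"tz": 0,"ax": 0,"ay": 0,"az": -1}
    - {"tx": 0,"ty": 0,"tz": 0,"ax": 0,"ay": 0,"az": -1}
    - {"tx": 0,"ty": 0,"tz": 0,"ax": 0,"ay": 0,"az": -1}
  claw: 0.7

```text
time_s: 8.1
tool_pos: [0.6288, -0.2936, 0.2078]
tool_rot: [3.132, -0.245, 0.002]
force: [0.0, -0.0, 0.0]
gripper_width: 0.0598
grasp_force: 0.0
```

>>> servo_tool:
  increments:
    - {"tx": 0,"ty": 0,"tz": 0,"ax": 0,"ay": 0,"az": -0.86}
    - {"tx": -0.67,"ty": -0.39,"tz": 0,"ax": 0,"ay": 0,"az": 0}
    - {"tx": -0.67,"ty": -0.39,"tz": 0,"ax": 0,"ay": 0,"az": 0}
    - {"tx": -0.67,"ty": -0.39,"tz": 0,"ax": 0,"ay": 0,"az": 0}
    - {"tx": 0,"ty": 0,"tz": 0.8,"ax": 0,"ay": 0,"az": 0}

```text
time_s: 8.72
tool_pos: [0.516, -0.2141, 0.1652]
tool_rot: [3.133, -0.131, 0.018]
force: [1.0, -0.9, -0.1]
gripper_width: 0.0598
grasp_force: 0.0
```

>>> servo_tool:
  increments:
    - {"tx": 0,"ty": 0,"tz": 0.8,"ax": 0,"ay": 0,"az": 0}
    - {"tx": 0,"ty": 0,"tz": 0.7,"ax": 0,"ay": 0,"az": 0}
    - {"tx": 0,"ty": 0,"tz": 0,"ax": 0,"ay": 0,"az": 0}

```text
time_s: 9.1
tool_pos: [0.5115, -0.2121, 0.0658]
tool_rot: [-3.135, 0.132, 0.01]
force: [0.4, -0.5, -0.5]
gripper_width: 0.0595
grasp_force: 0.0
```

```bash
python3 - <<'E'
from h import *
plan(.5137,-.2144,.005,-.589+5.86*np.radians(5))
E
```

```text
now [ 0.5115 -0.2121  0.0658] psi -0.084 j6 1.13 | az -0.07 tilt [-0.04  0.08 -0.  ] shift now-frame [0.05 0.04 1.01] after-turn [0.04 0.04 1.01] t 9.1 w 0.0595 gf 0.0
```

>>> servo_tool:
  increments:
    - {"tx": 0.04,"ty": 0.04,"tz": 0.5,"ax": 0,"ay": 0,"az": 0}
    - {"tx": 0,"ty": 0,"tz": 0.51,"ax": 0,"ay": 0,"az": 0}
    - {"tx": 0,"ty": 0,"tz": 0,"ax": 0,"ay": 0,"az": 0}

```text
time_s: 9.48
tool_pos: [0.5159, -0.2161, 0.0087]
tool_rot: [-3.138, 0.131, 0.002]
force: [0.1, 0.3, 0.7]
gripper_width: 0.0598
grasp_force: 0.0
```

>>> servo_tool:
  increments:
    - {"tx": 0,"ty": 0,"tz": 0,"ax": 0,"ay": 0,"az": 0}
    - {"tx": 0,"ty": 0,"tz": 0,"ax": 0,"ay": 0,"az": 0}
    - {"tx": 0,"ty": 0,"tz": 0,"ax": 0,"ay": 0,"az": 0}
    - {"tx": 0,"ty": 0,"tz": 0,"ax": 0,"ay": 0,"az": 0}
  claw: 0

```text
time_s: 9.98
tool_pos: [0.5181, -0.2173, 0.0118]
tool_rot: [3.137, -0.131, 0.006]
force: [-0.4, 1.3, 5.2]
gripper_width: 0.027
grasp_force: 58.7
```

>>> servo_tool:
  increments:
    - {"tx": 0,"ty": 0,"tz": -0.6,"ax": 0,"ay": 0,"az": 0}
    - {"tx": 0,"ty": 0,"tz": -0.9,"ax": 0,"ay": 0,"az": 0}
    - {"tx": 0,"ty": 0,"tz": -0.9,"ax": 0,"ay": 0,"az": 0}
    - {"tx": 0,"ty": 0,"tz": 0,"ax": 0,"ay": 0,"az": 0}

```text
time_s: 10.48
tool_pos: [0.5198, -0.2184, 0.1606]
tool_rot: [3.132, -0.131, 0.019]
force: [-0.5, 0.4, -0.3]
gripper_width: 0.027
grasp_force: 59.2
```

```bash
python3 - <<'E'
from h import *
import pickle
c=pickle.load(open('t3.pkl','rb')); c0=pickle.load(open('top0.pkl','rb'))
# can rim centre: ellipse fit on dark region around (353,218)
g=cv2.cvtColor(c0['px'],cv2.COLOR_RGB2GRAY)[195:242,330:377]
m=(cv2.GaussianBlur(g,(3,3),0)<140).astype(np.uint8)
n,l,st,ce=cv2.connectedComponentsWithStats(m); i=1+np.argmax(st[1:,4])
cn=max(cv2.findContours((l==i).astype(np.uint8),0,2)[0],key=len); (u,v),r=cv2.minEnclosingCircle(cn); e=cv2.fitEllipse(cn)
print(u+330,v+195,r,e); P=pt(c0,e[0][0]+330,e[0][1]+195,.07); print(P,pt(c0,353.2,218.3,.07))
plan(P[0],P[1],.1)
E
```

```text
352.87931060791016 218.36206817626953 15.507855415344238 ((22.87689971923828, 23.515636444091797), (29.58087730407715, 30.486740112304688), 11.939539909362793)
[ 0.46308201 -0.09312385  0.07      ] [ 0.46377719 -0.09410853  0.07      ]
now [ 0.5198 -0.2184  0.1606] psi -0.083 j6 1.12 | az 0.0 tilt [ 0.07 -0.14 -0.  ] shift now-frame [-1.13 -2.01  0.98] after-turn [-1.12 -2.    1.01] t 10.5 w 0.027 gf 59.2
```

>>> servo_tool:
  increments:
    - {"tx": -0.38,"ty": -0.67,"tz": 0,"ax": 0.07,"ay": -0.14,"az": 0}
    - {"tx": -0.38,"ty": -0.67,"tz": 0,"ax": 0,"ay": 0,"az": 0}
    - {"tx": -0.37,"ty": -0.67,"tz": 0,"ax": 0,"ay": 0,"az": 0}
    - {"tx": 0,"ty": 0,"tz": 0,"ax": 0,"ay": 0,"az": 0}
    - {"tx": 0,"ty": 0,"tz": 0,"ax": 0,"ay": 0,"az": 0}

```text
time_s: 11.1
tool_pos: [0.4586, -0.0906, 0.1536]
tool_rot: [-3.133, 0.13, 0.018]
force: [0.4, -0.2, 0.0]
gripper_width: 0.0268
grasp_force: 59.3
```

```bash
python3 - <<'E'
from h import *
plan(.4635,-.0935,.05)
E
```

```text
now [ 0.4586 -0.0906  0.1536] psi -0.083 j6 1.3 | az 0.0 tilt [-0.07  0.14 -0.  ] shift now-frame [0.11 0.05 1.73] after-turn [0.09 0.04 1.73] t 11.1 w 0.0268 gf 59.3
```

>>> servo_tool:
  increments:
    - {"tx": 0,"ty": 0,"tz": 0,"ax": 0,"ay": 0,"az": 0}

```text
time_s: 11.22
tool_pos: [0.459, -0.0913, 0.1538]
tool_rot: [-3.132, 0.132, 0.019]
force: [0.6, -0.9, -1.0]
gripper_width: 0.0269
grasp_force: 59.3
```

>>> servo_tool:
  increments:
    - {"tx": 0,"ty": 0,"tz": 0,"ax": 0,"ay": 0,"az": 0}

```text
time_s: 11.35
tool_pos: [0.4589, -0.0912, 0.1537]
tool_rot: [-3.132, 0.132, 0.019]
force: [0.0, -0.6, -0.6]
gripper_width: 0.0268
grasp_force: 59.3
```

>>> servo_tool:
  increments:
    - {"tx": 0.1,"ty": 0.04,"tz": 0,"ax": 0,"ay": 0,"az": 0}
    - {"tx": 0,"ty": 0,"tz": 0,"ax": 0,"ay": 0,"az": 0}

```text
time_s: 11.6
tool_pos: [0.4649, -0.0939, 0.1537]
tool_rot: [-3.132, 0.132, 0.019]
force: [-0.7, -0.4, 0.2]
gripper_width: 0.0269
grasp_force: 59.3
```

```bash
python3 - <<'E'
from h import *
plan(.4635,-.0935,.05)
E
```

```text
now [ 0.4649 -0.0939  0.1537] psi -0.084 j6 1.3 | az 0.0 tilt [-0.07  0.14 -0.  ] shift now-frame [-0.    0.01  1.73] after-turn [-0.02 -0.    1.73] t 11.6 w 0.0269 gf 59.3
```

>>> servo_tool:
  increments:
    - {"tx": 0,"ty": 0,"tz": 0.6,"ax": 0,"ay": 0,"az": 0}
    - {"tx": 0,"ty": 0,"tz": 0.6,"ax": 0,"ay": 0,"az": 0}
    - {"tx": 0,"ty": 0,"tz": 0.5,"ax": 0,"ay": 0,"az": 0}
    - {"tx": 0,"ty": 0,"tz": 0,"ax": 0,"ay": 0,"az": 0}

```text
time_s: 12.1
tool_pos: [0.4609, -0.0919, 0.049]
tool_rot: [-3.13, 0.131, 0.028]
force: [-0.8, 0.0, -0.4]
gripper_width: 0.0267
grasp_force: 59.3
```

>>> servo_tool:
  increments:
    - {"tx": 0,"ty": 0,"tz": 0,"ax": 0,"ay": 0,"az": 0}
    - {"tx": 0,"ty": 0,"tz": 0,"ax": 0,"ay": 0,"az": 0}
    - {"tx": 0,"ty": 0,"tz": 0,"ax": 0,"ay": 0,"az": 0}
  claw: 0.45

```text
time_s: 12.48
tool_pos: [0.4643, -0.0931, 0.0532]
tool_rot: [-3.133, 0.131, 0.015]
force: [-0.9, 0.5, 0.1]
gripper_width: 0.0384
grasp_force: 0.0
```

>>> servo_tool:
  increments:
    - {"tx": 0,"ty": 0,"tz": -0.8,"ax": 0,"ay": 0,"az": 0}
    - {"tx": 0,"ty": 0,"tz": -0.9,"ax": 0,"ay": 0,"az": 0}
    - {"tx": 0,"ty": 0,"tz": -0.9,"ax": 0,"ay": 0,"az": 0}
    - {"tx": 0,"ty": 0,"tz": -0.9,"ax": 0,"ay": 0,"az": 0}
    - {"tx": 0,"ty": 0,"tz": 0,"ax": 0,"ay": 0,"az": 0}

```text
time_s: 13.1
tool_pos: [0.4683, -0.0952, 0.2687]
tool_rot: [-3.136, 0.131, 0.0]
force: [0.7, 0.9, 0.7]
gripper_width: 0.0383
grasp_force: 0.0
```

```bash
python3 - <<'E'
from h import *
_,_,p=state(); plan(.462-.075*np.cos(p),.304-.075*np.sin(p),.26)
E
```

```text
now [ 0.4683 -0.0952  0.2687] psi -0.083 j6 1.3 | az 0.0 tilt [-0.03  0.   -0.  ] shift now-frame [-1.91 -6.62  0.16] after-turn [-1.91 -6.62  0.15] t 13.1 w 0.0383 gf 0.0
```

>>> servo_tool:
  increments:
    - {"tx": -0.27,"ty": -0.95,"tz": 0,"ax": 0,"ay": 0,"az": 0}
    - {"tx": -0.27,"ty": -0.95,"tz": 0,"ax": 0,"ay": 0,"az": 0}
    - {"tx": -0.27,"ty": -0.95,"tz": 0,"ax": 0,"ay": 0,"az": 0}
    - {"tx": -0.27,"ty": -0.95,"tz": 0,"ax": 0,"ay": 0,"az": 0}
    - {"tx": -0.27,"ty": -0.95,"tz": 0,"ax": 0,"ay": 0,"az": 0}
  claw: 0.7

```text
time_s: 13.72
tool_pos: [0.4076, 0.1982, 0.2637]
tool_rot: [-3.132, 0.131, 0.019]
force: [0.3, -0.3, 0.6]
gripper_width: 0.0601
grasp_force: 0.0
```

>>> servo_tool:
  increments:
    - {"tx": -0.27,"ty": -0.95,"tz": 0,"ax": 0,"ay": 0,"az": 0}
    - {"tx": -0.27,"ty": -0.92,"tz": 0,"ax": 0,"ay": 0,"az": 0}
    - {"tx": 0,"ty": 0,"tz": 0,"ax": 0,"ay": 0,"az": 0}
    - {"tx": 0,"ty": 0,"tz": 0,"ax": 0,"ay": 0,"az": 0}

```text
time_s: 14.22
tool_pos: [0.3854, 0.3108, 0.2646]
tool_rot: [-3.133, 0.13, 0.02]
force: [0.8, -0.6, 0.9]
gripper_width: 0.0596
grasp_force: 0.0
```

```bash
python3 - <<'E'
from h import *
import pickle
c=grab('wrist'); pickle.dump(c,open('w3.pkl','wb')); k=grab('top'); pickle.dump(k,open('t4.pkl','wb'))
plan(.462,.304,.1)
u,v=proj(c,[.462,.304,.016]); print(u,v); u,v=int(u),int(v); r=28
a=cv2.resize(c['px'][v-r:v+r,u-r:u+r],(392,392),interpolation=cv2.INTER_CUBIC)
W=np.zeros((600,800,3),np.uint8); W[:392,:392]=a
W[:400,400:]=cv2.resize(k['px'][150:250,385:485],(400,400),interpolation=cv2.INTER_CUBIC)
W[400:,:320]=cv2.resize(c['px'],(320,200)); W[400:,400:720]=cv2.resize(k['px'],(320,200))
cv2.imwrite('pics/m3.png',W[:,:,::-1])
E
```

```text
now [0.386  0.3101 0.265 ] psi -0.085 j6 2.18 | az 0.0 tilt [-0.06  0.14 -0.  ] shift now-frame [1.31 0.01 2.73] after-turn [ 1.27 -0.01  2.75] t 14.3 w 0.0593 gf 0.0
318.21870344438497 88.82552792677016
```

View pics/m3.png

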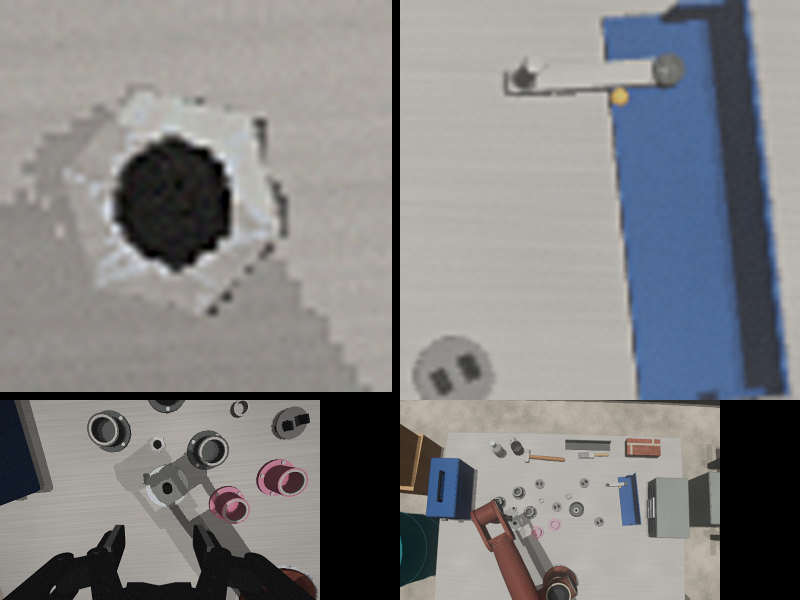

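The leg stands straight out past the ball, and no fourth stub is visible. The second nut's corners in the crop are (130,92), (258,125), (280,232), (208,312), (98,285) and (68,175), with the hole at (174,202).

```bash
python3 - <<'E'
from h import *
import pickle
c=pickle.load(open('w3.pkl','rb'))
q=lambda a,b:pt(c,290+(a+.5)/7-.5,60+(b+.5)/7-.5,.016)
P=[q(*x) for x in [(130,92),(258,125),(280,232),(208,312),(98,285),(68,175),(130,92)]]
A=[]
for a,b in zip(P,P[1:]): d=b-a; A.append(np.degrees(np.arctan2(d[1],d[0]))%60); print(np.linalg.norm(d).round(4),A[-1])
h=q(174,202); print(h,np.mean(P[:-1],0))
e=np.radians(np.median(A))
for k in range(3): plan(h[0],h[1],.1,e+k*np.pi/3)
E
```

```text
0.0199 11.55524231775452
0.0159 7.919992191902708
0.0162 12.220458678976911
0.0175 11.900918834660473
0.0167 10.386158773704585
0.0152 16.3991161511063
[0.46274198 0.30800602 0.016     ] [0.46241486 0.30808174 0.016     ]
now [0.386  0.3101 0.265 ] psi -0.085 j6 2.18 | az -3.32 tilt [-0.06  0.14 -0.  ] shift now-frame [ 1.31 -0.06  2.73] after-turn [1.25 0.29 2.75] t 14.3 w 0.0593 gf 0.0
now [0.386  0.3101 0.265 ] psi -0.085 j6 2.18 | az -15.32 tilt [-0.06  0.14 -0.  ] shift now-frame [ 1.31 -0.06  2.73] after-turn [0.37 1.23 2.75] t 14.3 w 0.0593 gf 0.0
now [0.386  0.3101 0.265 ] psi -0.085 j6 2.18 | az 8.68 tilt [-0.06  0.14 -0.  ] shift now-frame [ 1.31 -0.06  2.73] after-turn [ 0.88 -0.93  2.75] t 14.3 w 0.0593 gf 0.0
```

>>> servo_tool:
  increments:
    - {"tx": 0,"ty": 0,"tz": 0,"ax": 0,"ay": 0,"az": -1}
    - {"tx": 0,"ty": 0,"tz": 0,"ax": 0,"ay": 0,"az": -1}
    - {"tx": 0,"ty": 0,"tz": 0,"ax": 0,"ay": 0,"az": -1}
    - {"tx": 0,"ty": 0,"tz": 0,"ax": 0,"ay": 0,"az": -0.32}
    - {"tx": 0.62,"ty": 0.14,"tz": 0.5,"ax": 0,"ay": 0,"az": 0}
  claw: 0.55

```text
time_s: 14.95
tool_pos: [0.4251, 0.3112, 0.2384]
tool_rot: [-3.114, -0.322, 0.006]
force: [0.4, -0.1, 0.1]
gripper_width: 0.0468
grasp_force: 0.0
```

>>> servo_tool:
  increments:
    - {"tx": 0.62,"ty": 0.14,"tz": 0.5,"ax": 0,"ay": 0,"az": 0}
    - {"tx": 0,"ty": 0,"tz": 0.8,"ax": 0,"ay": 0,"az": 0}
    - {"tx": 0,"ty": 0,"tz": 0.9,"ax": 0,"ay": 0,"az": 0}
    - {"tx": 0,"ty": 0,"tz": 0,"ax": 0,"ay": 0,"az": 0}

```text
time_s: 15.45
tool_pos: [0.4568, 0.3085, 0.0974]
tool_rot: [-3.121, -0.32, 0.033]
force: [-0.1, 0.5, -0.3]
gripper_width: 0.0471
grasp_force: 0.0
```

```bash
python3 - <<'E'
from h import *
plan(.4625,.308,.005,.1955)
E
```

```text
now [0.4568 0.3085 0.0974] psi 0.204 j6 1.82 | az 0.1 tilt [-0.08  0.24 -0.  ] shift now-frame [0.12 0.04 1.54] after-turn [0.09 0.03 1.54] t 15.4 w 0.0471 gf 0.0
```

>>> servo_tool:
  increments:
    - {"tx": 0.09,"ty": 0.03,"tz": 0.75,"ax": 0,"ay": 0,"az": 0}
    - {"tx": 0,"ty": 0,"tz": 0.75,"ax": 0,"ay": 0,"az": 0}
    - {"tx": 0,"ty": 0,"tz": 0,"ax": 0,"ay": 0,"az": 0}
    - {"tx": 0,"ty": 0,"tz": 0,"ax": 0,"ay": 0,"az": 0}

```text
time_s: 15.95
tool_pos: [0.467, 0.3119, 0.0159]
tool_rot: [-3.115, -0.322, 0.01]
force: [0.1, -0.5, -0.2]
gripper_width: 0.0469
grasp_force: 0.0
```

```bash
python3 - <<'E'
from h import *
plan(.4625,.308,.005,.1955)
E
```

```text
now [0.467  0.3119 0.0159] psi 0.206 j6 1.81 | az 0.12 tilt [-0.12  0.06 -0.  ] shift now-frame [-0.09  0.05  0.18] after-turn [-0.09  0.05  0.18] t 15.9 w 0.0469 gf 0.0
```

>>> servo_tool:
  increments:
    - {"tx": -0.08,"ty": 0.05,"tz": 0.17,"ax": 0,"ay": 0,"az": 0}
    - {"tx": 0,"ty": 0,"tz": 0,"ax": 0,"ay": 0,"az": 0}
    - {"tx": 0,"ty": 0,"tz": 0,"ax": 0,"ay": 0,"az": 0}

```text
time_s: 16.32
tool_pos: [0.4608, 0.3073, 0.0029]
tool_rot: [-3.116, -0.322, 0.016]
force: [-0.5, -0.4, 0.3]
gripper_width: 0.0469
grasp_force: 0.0
```

>>> servo_tool:
  increments:
    - {"tx": 0,"ty": 0,"tz": 0,"ax": 0,"ay": 0,"az": 0}
    - {"tx": 0,"ty": 0,"tz": 0,"ax": 0,"ay": 0,"az": 0}
    - {"tx": 0,"ty": 0,"tz": 0,"ax": 0,"ay": 0,"az": 0}
    - {"tx": 0,"ty": 0,"tz": 0,"ax": 0,"ay": 0,"az": 0}
  claw: 0

```text
time_s: 16.82
tool_pos: [0.4612, 0.3075, 0.0031]
tool_rot: [-3.116, -0.323, 0.015]
force: [-0.5, 0.3, 5.8]
gripper_width: 0.0283
grasp_force: 60.3
```

>>> servo_tool:
  increments:
    - {"tx": 0,"ty": 0,"tz": -0.5,"ax": 0,"ay": 0,"az": 0}
    - {"tx": 0,"ty": 0,"tz": -0.9,"ax": 0,"ay": 0,"az": 0}
    - {"tx": 0,"ty": 0,"tz": -0.9,"ax": 0,"ay": 0,"az": 0}
    - {"tx": 0,"ty": 0,"tz": -0.7,"ax": 0,"ay": 0,"az": 0}
    - {"tx": 0,"ty": 0,"tz": 0,"ax": 0,"ay": 0,"az": 0}

```text
time_s: 17.45
tool_pos: [0.4647, 0.3068, 0.1865]
tool_rot: [-3.114, -0.322, 0.006]
force: [0.4, 0.9, -0.8]
gripper_width: 0.0279
grasp_force: 59.7
```

```bash
python3 - <<'E'
from h import *
plan(.4635,-.0935,.05)
E
```

```text
now [0.4647 0.3068 0.1865] psi 0.206 j6 1.81 | az 0.0 tilt [-0.13  0.03 -0.  ] shift now-frame [-1.38  6.55  2.21] after-turn [-1.39  6.53  2.27] t 17.4 w 0.0279 gf 59.7
```

>>> servo_tool:
  increments:
    - {"tx": -0.2,"ty": 0.94,"tz": 0,"ax": 0,"ay": 0,"az": 0}
    - {"tx": -0.2,"ty": 0.94,"tz": 0,"ax": 0,"ay": 0,"az": 0}
    - {"tx": -0.2,"ty": 0.94,"tz": 0,"ax": 0,"ay": 0,"az": 0}
    - {"tx": -0.2,"ty": 0.94,"tz": 0,"ax": 0,"ay": 0,"az": 0}
    - {"tx": -0.2,"ty": 0.94,"tz": 0,"ax": 0,"ay": 0,"az": 0}

```text
time_s: 18.08
tool_pos: [0.46, 0.016, 0.1777]
tool_rot: [-3.116, -0.323, 0.023]
force: [0.8, -0.5, -1.3]
gripper_width: 0.0282
grasp_force: 59.7
```

>>> servo_tool:
  increments:
    - {"tx": -0.2,"ty": 0.93,"tz": 0,"ax": 0,"ay": 0,"az": 0}
    - {"tx": -0.18,"ty": 0.92,"tz": 0,"ax": 0,"ay": 0,"az": 0}
    - {"tx": 0,"ty": 0,"tz": 0,"ax": 0,"ay": 0,"az": 0}
    - {"tx": 0,"ty": 0,"tz": 0,"ax": 0,"ay": 0,"az": 0}
    - {"tx": 0,"ty": 0,"tz": 0,"ax": 0,"ay": 0,"az": 0}

```text
time_s: 18.7
tool_pos: [0.4617, -0.0944, 0.1785]
tool_rot: [-3.115, -0.325, 0.019]
force: [0.2, 0.3, -0.7]
gripper_width: 0.0283
grasp_force: 64.3
```

```bash
python3 - <<'E'
from h import *
plan(.4635,-.0935,.055)
E
```

```text
now [ 0.4617 -0.0944  0.1785] psi 0.208 j6 1.0 | az 0.0 tilt [-0.12  0.13 -0.  ] shift now-frame [0.06 0.01 2.06] after-turn [ 0.03 -0.01  2.06] t 18.7 w 0.0283 gf 64.3
```

>>> servo_tool:
  increments:
    - {"tx": 0.04,"ty": 0,"tz": 0.7,"ax": 0,"ay": 0,"az": 0}
    - {"tx": 0,"ty": 0,"tz": 0.7,"ax": 0,"ay": 0,"az": 0}
    - {"tx": 0,"ty": 0,"tz": 0.55,"ax": 0,"ay": 0,"az": 0}
    - {"tx": 0,"ty": 0,"tz": 0,"ax": 0,"ay": 0,"az": 0}
    - {"tx": 0,"ty": 0,"tz": 0,"ax": 0,"ay": 0,"az": 0}

```text
time_s: 19.32
tool_pos: [0.4641, -0.094, 0.0638]
tool_rot: [-3.117, -0.325, 0.014]
force: [1.4, -0.7, -0.5]
gripper_width: 0.0284
grasp_force: 64.4
```

>>> servo_tool:
  increments:
    - {"tx": 0,"ty": 0,"tz": 0,"ax": 0,"ay": 0,"az": 0}
    - {"tx": 0,"ty": 0,"tz": 0,"ax": 0,"ay": 0,"az": 0}
    - {"tx": 0,"ty": 0,"tz": 0,"ax": 0,"ay": 0,"az": 0}
  claw: 0.45

```text
time_s: 19.7
tool_pos: [0.4637, -0.0947, 0.0633]
tool_rot: [-3.117, -0.323, 0.015]
force: [-0.5, 0.4, -0.2]
gripper_width: 0.039
grasp_force: 0.0
```

>>> servo_tool:
  increments:
    - {"tx": 0,"ty": 0,"tz": -0.8,"ax": 0,"ay": 0,"az": 0}
    - {"tx": 0,"ty": 0,"tz": -0.9,"ax": 0,"ay": 0,"az": 0}
    - {"tx": 0,"ty": 0,"tz": -0.9,"ax": 0,"ay": 0,"az": 0}
    - {"tx": 0,"ty": 0,"tz": -0.9,"ax": 0,"ay": 0,"az": 0}
    - {"tx": -0.9,"ty": 0,"tz": 0,"ax": 0,"ay": 0,"az": 0}

```text
time_s: 20.32
tool_pos: [0.4154, -0.108, 0.2795]
tool_rot: [-3.121, -0.327, 0.004]
force: [-1.1, -0.9, 0.4]
gripper_width: 0.038
grasp_force: 0.0
```

>>> servo_tool:
  increments:
    - {"tx": -0.5,"ty": 0,"tz": 0,"ax": 0,"ay": 0,"az": 0}
    - {"tx": 0,"ty": 0,"tz": 0,"ax": 0,"ay": 0,"az": 0}
    - {"tx": 0,"ty": 0,"tz": 0,"ax": 0,"ay": 0,"az": 0}

```text
time_s: 20.7
tool_pos: [0.3836, -0.1132, 0.2735]
tool_rot: [-3.117, -0.322, 0.016]
force: [-0.5, 0.2, -0.4]
gripper_width: 0.0388
grasp_force: 0.0
```

```bash
python3 - <<'E'
from h import *
import pickle
c=grab('wrist'); pickle.dump(c,open('w4.pkl','wb')); k=grab('top'); pickle.dump(k,open('t5.pkl','wb'))
print(proj(c,[.4635,-.0935,.07]))
# can rim in the wrist view; inner mouth is darker; fit later by picture
W=np.zeros((600,800,3),np.uint8); W[:400,:640]=c['px']
W[400:,:320]=cv2.resize(k['px'][150:275,170:370],(320,200)); cv2.imwrite('pics/m4.png',W[:,:,::-1])
plan(.367,.292,.2)
E
```

```text
[314.97539311  83.29079994]
now [ 0.3838 -0.113   0.2732] psi 0.207 j6 0.89 | az 0.0 tilt [-0.11  0.12 -0.  ] shift now-frame [ 1.13 -6.65  1.27] after-turn [ 1.11 -6.66  1.22] t 20.8 w 0.0383 gf 0.0
```

View pics/m4.png

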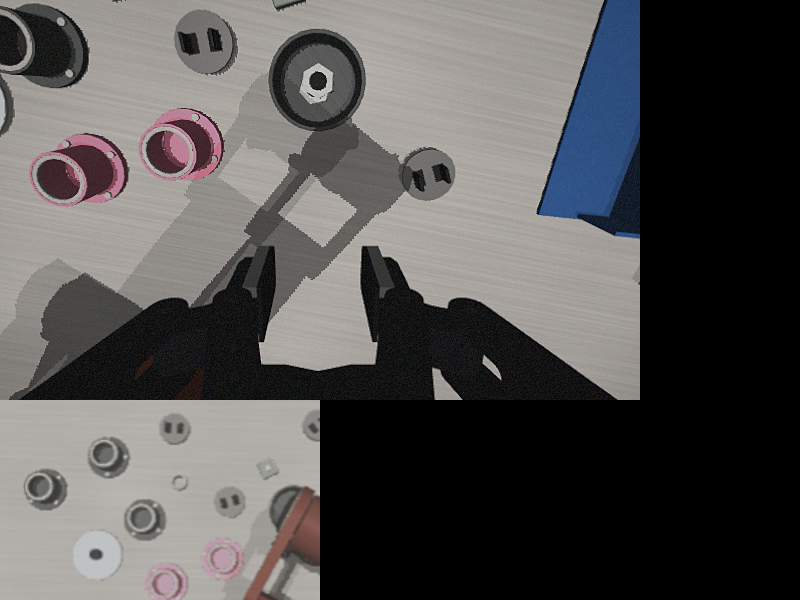

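Both nuts are stacked in the can near (317,85). The can's rim ellipse spans columns 269–366, with its top at row 29. Next I'll refine the can centre and go to view the lid.

```bash
python3 - <<'E'
from h import *
import pickle
c=pickle.load(open('w4.pkl','rb'))
g=cv2.GaussianBlur(cv2.cvtColor(c['px'],cv2.COLOR_RGB2GRAY),(3,3),0)[20:140,255:380]
m=(g<75).astype(np.uint8); n,l,st,ce=cv2.connectedComponentsWithStats(m); i=1+np.argmax(st[1:,4]); print(st[i])
ys,xs=np.where(l==i); 
a=np.linspace(0,2*np.pi,200); 
for r in(.046,.042):
    P=np.array([proj(c,[.4635+r*np.cos(t),-.0935+r*np.sin(t),.07]) for t in a]); print(r,P.min(0),P.max(0))
# rows: leftmost/rightmost dark per row around upper half
for v in range(5,70,10):
    x=xs[ys==v]; print(v+20,x.min()+255 if len(x) else None,x.max()+255 if len(x) else None)
print(pt(c,317,83,.07)-pt(c,315,83,.07),pt(c,317,85,.07)-pt(c,317,83,.07))
E
```

```text
[  15   12   93  108 3357]
0.046 [266.19525562  29.48416865] [363.86089741 132.67728776]
0.042 [270.44034645  34.35559008] [359.59745946 128.5431609 ]
25 None None
35 301 333
45 286 347
55 279 355
65 273 359
75 270 361
85 270 361
[ 0.00038356 -0.00184606  0.        ] [-0.00175141 -0.00036311  0.        ]
```

>>> servo_tool:
  increments:
    - {"tx": -0.04,"ty": -0.95,"tz": 0,"ax": 0,"ay": 0,"az": 0}
    - {"tx": -0.04,"ty": -0.95,"tz": 0,"ax": 0,"ay": 0,"az": 0}
    - {"tx": -0.04,"ty": -0.95,"tz": 0,"ax": 0,"ay": 0,"az": 0}
    - {"tx": 0,"ty": -0.95,"tz": 0,"ax": 0,"ay": 0,"az": 0}
    - {"tx": 0,"ty": -0.95,"tz": 0,"ax": 0,"ay": 0,"az": 0}
  claw: 0.7

```text
time_s: 21.42
tool_pos: [0.3175, 0.1665, 0.2762]
tool_rot: [-3.116, -0.323, 0.016]
force: [1.0, -0.5, -0.6]
gripper_width: 0.0597
grasp_force: 0.0
```

>>> servo_tool:
  increments:
    - {"tx": 0,"ty": -0.95,"tz": 0,"ax": 0,"ay": 0,"az": 0}
    - {"tx": 0,"ty": -0.93,"tz": 0,"ax": 0,"ay": 0,"az": 0}
    - {"tx": 0,"ty": 0,"tz": 0,"ax": 0,"ay": 0,"az": 0}
    - {"tx": 0,"ty": 0,"tz": 0,"ax": 0,"ay": 0,"az": 0}
    - {"tx": 0,"ty": 0,"tz": 0,"ax": 0,"ay": 0,"az": 0}

```text
time_s: 22.05
tool_pos: [0.2954, 0.2739, 0.277]
tool_rot: [-3.117, -0.319, 0.017]
force: [0.3, -0.1, -0.3]
gripper_width: 0.0596
grasp_force: 0.0
```

```bash
python3 - <<'E'
from h import *
import pickle
c=grab('wrist'); pickle.dump(c,open('w5.pkl','wb'))
print(proj(c,[.367,.292,.011]))
s=c['px'].astype(int)
for th in (170,190,205):
    m=((s.min(2)>th)).astype(np.uint8); m[240:]=0; m=cv2.morphologyEx(m,cv2.MORPH_OPEN,np.ones((3,3)))
    n,l,st,ce=cv2.connectedComponentsWithStats(m); i=1+np.argmax(st[1:,4]); print(st[i])
    cn=cv2.convexHull(max(cv2.findContours((l==i).astype(np.uint8),0,2)[0],key=len)); e=cv2.fitEllipse(cn); print(e)
    P=pt(c,*e[0],.011); print(P)
plan(P[0],P[1],.1)
E
```

```text
[315.65078907  92.2403097 ]
[ 271   57   87   76 2543]
((314.2828674316406, 92.64285278320312), (79.11149597167969, 89.14427185058594), 81.59825897216797)
[0.3662678  0.29341703 0.011     ]Traceback (most recent call last):
  File "<stdin>", line 8, in <module>
    return _wrapfunc(a, 'argmax', axis=axis, out=out, **kwds)
    return bound(*args, **kwds)
ValueError: attempt to get argmax of an empty sequence
```

```bash
python3 - <<'E'
from h import *
plan(.3663,.2932,.1)
E
```

```text
now [0.2954 0.2738 0.2771] psi 0.204 j6 1.92 | az 0.0 tilt [-0.11  0.11 -0.  ] shift now-frame [ 1.25 -0.05  2.94] after-turn [ 1.22 -0.08  2.95] t 22.1 w 0.0594 gf 0.0
```

>>> servo_tool:
  increments:
    - {"tx": 0,"ty": 0,"tz": 0,"ax": -0.1,"ay": 0.1,"az": 0}
    - {"tx": 0.61,"ty": -0.04,"tz": 0.6,"ax": 0,"ay": 0,"az": 0}
    - {"tx": 0.61,"ty": -0.04,"tz": 0.8,"ax": 0,"ay": 0,"az": 0}
    - {"tx": 0,"ty": 0,"tz": 0.9,"ax": 0,"ay": 0,"az": 0}
    - {"tx": 0,"ty": 0,"tz": 0.9,"ax": 0,"ay": 0,"az": 0}

```text
time_s: 22.72
tool_pos: [0.3661, 0.294, 0.0837]
tool_rot: [-3.124, -0.321, 0.0]
force: [0.4, -0.4, -0.3]
gripper_width: 0.0598
grasp_force: 0.0
```

>>> servo_tool:
  increments:
    - {"tx": 0,"ty": 0,"tz": 0,"ax": 0,"ay": 0,"az": 0}
    - {"tx": 0,"ty": 0,"tz": 0,"ax": 0,"ay": 0,"az": 0}
    - {"tx": 0,"ty": 0,"tz": 0,"ax": 0,"ay": 0,"az": 0}

```text
time_s: 23.1
tool_pos: [0.3673, 0.2956, 0.0884]
tool_rot: [-3.122, -0.323, -0.007]
force: [0.7, -0.6, -0.5]
gripper_width: 0.0598
grasp_force: 0.0
```

```bash
python3 - <<'E'
from h import *
plan(.3663,.2932,.018)
E
```

```text
now [0.3673 0.2956 0.0884] psi 0.206 j6 1.88 | az 0.0 tilt [-0.03 -0.05  0.  ] shift now-frame [-0.03  0.04  1.17] after-turn [-0.02  0.04  1.17] t 23.1 w 0.0598 gf 0.0
```

Tilt is fixed. I'll go down, grip the knob and lift.

>>> servo_tool:
  increments:
    - {"tx": -0.02,"ty": 0.04,"tz": 0.6,"ax": 0,"ay": 0,"az": 0}
    - {"tx": 0,"ty": 0,"tz": 0.55,"ax": 0,"ay": 0,"az": 0}
    - {"tx": 0,"ty": 0,"tz": 0,"ax": 0,"ay": 0,"az": 0}
    - {"tx": 0,"ty": 0,"tz": 0,"ax": 0,"ay": 0,"az": 0}

```text
time_s: 23.6
tool_pos: [0.3661, 0.2929, 0.0183]
tool_rot: [-3.123, -0.324, -0.003]
force: [0.5, 0.4, 0.4]
gripper_width: 0.0598
grasp_force: 0.0
```

>>> servo_tool:
  increments:
    - {"tx": 0,"ty": 0,"tz": 0,"ax": 0,"ay": 0,"az": 0}
    - {"tx": 0,"ty": 0,"tz": 0,"ax": 0,"ay": 0,"az": 0}
    - {"tx": 0,"ty": 0,"tz": 0,"ax": 0,"ay": 0,"az": 0}
    - {"tx": 0,"ty": 0,"tz": 0,"ax": 0,"ay": 0,"az": 0}
  claw: 0

```text
time_s: 24.1
tool_pos: [0.3656, 0.2929, 0.0177]
tool_rot: [-3.123, -0.323, -0.002]
force: [-0.8, 0.5, 6.6]
gripper_width: 0.0198
grasp_force: 58.6
```

>>> servo_tool:
  increments:
    - {"tx": 0,"ty": 0,"tz": -0.4,"ax": 0,"ay": 0,"az": 0}
    - {"tx": 0,"ty": 0,"tz": -0.7,"ax": 0,"ay": 0,"az": 0}
    - {"tx": 0,"ty": 0,"tz": -0.8,"ax": 0,"ay": 0,"az": 0}
    - {"tx": 0,"ty": 0,"tz": -0.9,"ax": 0,"ay": 0,"az": 0}
    - {"tx": 0,"ty": 0,"tz": 0,"ax": 0,"ay": 0,"az": 0}

```text
time_s: 24.72
tool_pos: [0.3672, 0.2933, 0.1894]
tool_rot: [-3.12, -0.323, -0.013]
force: [0.2, 0.9, -2.8]
gripper_width: 0.0201
grasp_force: 59.0
```

```bash
python3 - <<'E'
from h import *
plan(.4643,-.094,.15)
E
```

```text
now [0.3672 0.2933 0.1894] psi 0.206 j6 1.88 | az 0.0 tilt [-0.04 -0.1   0.  ] shift now-frame [0.26 6.65 0.63] after-turn [0.26 6.65 0.66] t 24.7 w 0.0201 gf 59.0
```

>>> servo_tool:
  increments:
    - {"tx": 0.04,"ty": 0.9,"tz": 0,"ax": 0,"ay": 0,"az": 0}
    - {"tx": 0.04,"ty": 0.95,"tz": 0,"ax": 0,"ay": 0,"az": 0}
    - {"tx": 0.04,"ty": 0.95,"tz": 0,"ax": 0,"ay": 0,"az": 0}
    - {"tx": 0.04,"ty": 0.95,"tz": 0,"ax": 0,"ay": 0,"az": 0}
    - {"tx": 0.04,"ty": 0.95,"tz": 0,"ax": 0,"ay": 0,"az": 0}

```text
time_s: 25.35
tool_pos: [0.4331, 0.0167, 0.1816]
tool_rot: [-3.124, -0.323, 0.007]
force: [1.6, 0.7, -3.8]
gripper_width: 0.0196
grasp_force: 59.3
```

>>> servo_tool:
  increments:
    - {"tx": 0.03,"ty": 0.95,"tz": 0,"ax": 0,"ay": 0,"az": 0}
    - {"tx": 0.03,"ty": 0.95,"tz": 0,"ax": 0,"ay": 0,"az": 0}
    - {"tx": 0,"ty": 0,"tz": 0,"ax": 0,"ay": 0,"az": 0}
    - {"tx": 0,"ty": 0,"tz": 0,"ax": 0,"ay": 0,"az": 0}
    - {"tx": 0,"ty": 0,"tz": 0,"ax": 0,"ay": 0,"az": 0}

```text
time_s: 25.98
tool_pos: [0.4604, -0.0912, 0.1827]
tool_rot: [-3.123, -0.326, 0.004]
force: [-0.5, 0.2, -2.6]
gripper_width: 0.0203
grasp_force: 59.6
```

```bash
python3 - <<'E'
from h import *
import pickle
plan(.4643,-.094,.11)
# lid knob offset to tool by wrist view?
c=grab('wrist'); pickle.dump(c,open('w6.pkl','wb'))
s=grab('side'); pickle.dump(s,open('s6.pkl','wb'))
E
```

```text
now [ 0.4604 -0.0912  0.1827] psi 0.208 j6 1.01 | az 0.0 tilt [-0.02  0.03 -0.  ] shift now-frame [0.06 0.06 1.21] after-turn [0.05 0.06 1.21] t 26.0 w 0.0203 gf 59.6
```

>>> servo_tool:
  increments:
    - {"tx": 0.05,"ty": 0.06,"tz": 0.6,"ax": 0,"ay": 0,"az": 0}
    - {"tx": 0,"ty": 0,"tz": 0.7,"ax": 0,"ay": 0,"az": 0}
    - {"tx": 0,"ty": 0,"tz": 0,"ax": 0,"ay": 0,"az": 0}
    - {"tx": 0,"ty": 0,"tz": 0,"ax": 0,"ay": 0,"az": 0}
    - {"tx": 0,"ty": 0,"tz": 0,"ax": 0,"ay": 0,"az": 0}

```text
time_s: 26.7
tool_pos: [0.4662, -0.0958, 0.1082]
tool_rot: [3.123, 0.324, 0.004]
force: [0.1, 0.1, -2.5]
gripper_width: 0.0197
grasp_force: 59.7
```

```bash
python3 - <<'E'
from h import *
plan(.4643,-.094,.084)
E
```

```text
now [ 0.4662 -0.0958  0.1082] psi 0.207 j6 1.01 | az 0.0 tilt [ 0.02 -0.03 -0.  ] shift now-frame [-0.03 -0.04  0.4 ] after-turn [-0.03 -0.04  0.4 ] t 26.7 w 0.0197 gf 59.7
```

>>> servo_tool:
  increments:
    - {"tx": -0.03,"ty": -0.03,"tz": 0.2,"ax": 0,"ay": 0,"az": 0}
    - {"tx": 0,"ty": 0,"tz": 0.1,"ax": 0,"ay": 0,"az": 0}
    - {"tx": 0,"ty": 0,"tz": 0,"ax": 0,"ay": 0,"az": 0}
    - {"tx": 0,"ty": 0,"tz": 0,"ax": 0,"ay": 0,"az": 0}

```text
time_s: 27.2
tool_pos: [0.4625, -0.0941, 0.0877]
tool_rot: [-3.124, -0.323, 0.002]
force: [-0.9, 0.2, -2.5]
gripper_width: 0.02
grasp_force: 59.7
```

>>> servo_tool:
  increments:
    - {"tx": 0,"ty": 0,"tz": 0.1,"ax": 0,"ay": 0,"az": 0}
    - {"tx": 0,"ty": 0,"tz": 0,"ax": 0,"ay": 0,"az": 0}
    - {"tx": 0,"ty": 0,"tz": 0,"ax": 0,"ay": 0,"az": 0}

```text
time_s: 27.58
tool_pos: [0.4625, -0.0941, 0.0818]
tool_rot: [-3.125, -0.323, 0.002]
force: [0.9, 0.5, -1.3]
gripper_width: 0.0198
grasp_force: 59.7
```

>>> servo_tool:
  increments:
    - {"tx": 0,"ty": 0,"tz": 0.04,"ax": 0,"ay": 0,"az": 0}
    - {"tx": 0,"ty": 0,"tz": 0,"ax": 0,"ay": 0,"az": 0}
    - {"tx": 0,"ty": 0,"tz": 0,"ax": 0,"ay": 0,"az": 0}

```text
time_s: 27.95
tool_pos: [0.4626, -0.0941, 0.0817]
tool_rot: [-3.124, -0.324, 0.004]
force: [-7.3, 1.4, 12.5]
gripper_width: 0.0197
grasp_force: 61.3
```

The lid is seated: it stopped at TCP z 0.0817, as predicted, with the force rising. I'll release it and go to view the caps and stubs.

>>> servo_tool:
  increments:
    - {"tx": 0,"ty": 0,"tz": -0.03,"ax": 0,"ay": 0,"az": 0}
    - {"tx": 0,"ty": 0,"tz": 0,"ax": 0,"ay": 0,"az": 0}

```text
time_s: 28.2
tool_pos: [0.4627, -0.0941, 0.0817]
tool_rot: [-3.125, -0.324, 0.001]
force: [-1.8, 1.0, 3.9]
gripper_width: 0.0197
grasp_force: 60.4
```

>>> servo_tool:
  increments:
    - {"tx": 0,"ty": 0,"tz": 0,"ax": 0,"ay": 0,"az": 0}
    - {"tx": 0,"ty": 0,"tz": 0,"ax": 0,"ay": 0,"az": 0}
    - {"tx": 0,"ty": 0,"tz": 0,"ax": 0,"ay": 0,"az": 0}
  claw: 0.6

```text
time_s: 28.58
tool_pos: [0.4624, -0.094, 0.0809]
tool_rot: [-3.124, -0.323, 0.002]
force: [-0.4, 0.3, -0.4]
gripper_width: 0.0509
grasp_force: 0.0
```

>>> servo_tool:
  increments:
    - {"tx": 0,"ty": 0,"tz": -0.5,"ax": 0,"ay": 0,"az": 0}
    - {"tx": 0,"ty": 0,"tz": -0.9,"ax": 0,"ay": 0,"az": 0}
    - {"tx": 0,"ty": 0,"tz": -0.9,"ax": 0,"ay": 0,"az": 0}
    - {"tx": 0,"ty": 0,"tz": -0.9,"ax": 0,"ay": 0,"az": 0}
    - {"tx": 0,"ty": 0,"tz": -0.6,"ax": 0,"ay": 0,"az": 0}

```text
time_s: 29.2
tool_pos: [0.4633, -0.0943, 0.3124]
tool_rot: [3.124, 0.323, 0.003]
force: [-0.1, 0.5, -0.8]
gripper_width: 0.0512
grasp_force: 0.0
```

```bash
python3 - <<'E'
from h import *
plan(.41,.13,.32)
E
```

```text
now [ 0.4633 -0.0943  0.3124] psi 0.206 j6 1.01 | az 0.0 tilt [ 0.02 -0.02 -0.  ] shift now-frame [-0.1  -3.84 -0.13] after-turn [-0.1  -3.84 -0.13] t 29.2 w 0.0512 gf 0.0
```

>>> servo_tool:
  increments:
    - {"tx": -0.1,"ty": -0.95,"tz": -0.1,"ax": 0,"ay": 0,"az": 0}
    - {"tx": 0,"ty": -0.95,"tz": 0,"ax": 0,"ay": 0,"az": 0}
    - {"tx": 0,"ty": -0.95,"tz": 0,"ax": 0,"ay": 0,"az": 0}
    - {"tx": 0,"ty": -0.95,"tz": 0,"ax": 0,"ay": 0,"az": 0}
    - {"tx": 0,"ty": 0,"tz": 0,"ax": 0,"ay": 0,"az": 0}

```text
time_s: 29.82
tool_pos: [0.4092, 0.1309, 0.3153]
tool_rot: [-3.123, -0.334, 0.002]
force: [0.3, -1.0, 1.0]
gripper_width: 0.0514
grasp_force: 0.0
```

>>> servo_tool:
  increments:
    - {"tx": 0,"ty": 0,"tz": 0,"ax": 0,"ay": 0,"az": 0}
    - {"tx": 0,"ty": 0,"tz": 0,"ax": 0,"ay": 0,"az": 0}
    - {"tx": 0,"ty": 0,"tz": 0,"ax": 0,"ay": 0,"az": 0}

```text
time_s: 30.2
tool_pos: [0.4106, 0.1268, 0.3152]
tool_rot: [-3.125, -0.32, 0.002]
force: [0.4, 1.1, 0.9]
gripper_width: 0.0515
grasp_force: 0.0
```

```bash
python3 - <<'E'
from h import *
import pickle
c=grab('wrist'); pickle.dump(c,open('w7.pkl','wb')); k=grab('top'); pickle.dump(k,open('t7.pkl','wb'))
s=grab('side'); pickle.dump(s,open('s7.pkl','wb'))
plan(.41,.13,.32)
for n,P in dict(A=[.6251,.1472,.04],C=[.4802,.0312,.04],B=[.6393,-.1415,.04],s1=[.563,.273,.06],s2=[.494,.393,.06],s3=[.439,.195,.06]).items(): print(n,proj(c,P).round(1))
W=np.zeros((600,800,3),np.uint8); W[:400,:640]=c['px']
W[400:,:320]=cv2.resize(k['px'][150:275,170:370],(320,200),interpolation=cv2.INTER_CUBIC); W[400:,320:640]=cv2.resize(s['px'][130:255,230:430],(320,200),interpolation=cv2.INTER_CUBIC); cv2.imwrite('pics/m7.png',W[:,:,::-1])
E
```

```text
now [0.4104 0.1272 0.3152] psi 0.205 j6 1.49 | az 0.0 tilt [-0.01  0.01 -0.  ] shift now-frame [ 0.   -0.05 -0.08] after-turn [ 0.   -0.05 -0.08] t 30.4 w 0.0513 gf 0.0
A [339.  -48.5]
C [408.6 116.5]
B [607.7  -1.3]
s1 [204.4 -15.1]
s2 [81.6 31.9]
s3 [262.1 124.3]
```

View pics/m7.png

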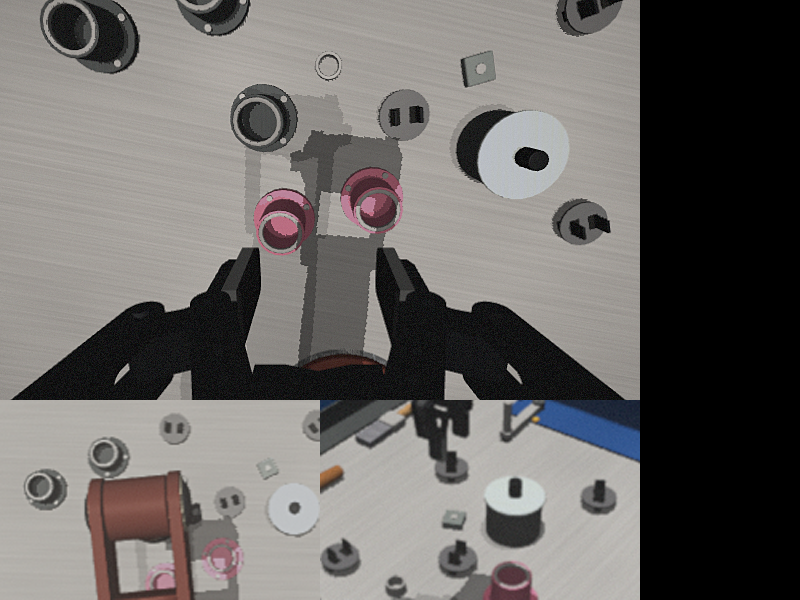

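The lid sits level on the can, and the leg and caps are undisturbed. Cap C's fins are at (394,117) and (416,114), and stub 3's mouth is at (260,122). I'll measure these with masks.

```bash
cat >> h.py <<'E'
def stub(c,X,z=.06,th=None):
    u,v=proj(c,[*X[:2],z]); r=32; u0,v0=int(u)-r,int(v)-r
    g=cv2.cvtColor(c['px'],cv2.COLOR_RGB2GRAY)[max(v0,0):v0+2*r,max(u0,0):u0+2*r]; v0=max(v0,0);u0=max(u0,0)
    g=cv2.resize(g,None,fx=4,fy=4,interpolation=cv2.INTER_CUBIC); best=None
    for th in range(90,150,6):
        n,l,st,ce=cv2.connectedComponentsWithStats((g<th).astype(np.uint8),connectivity=4)
        iu,iv=int((u-u0)*4),int((v-v0)*4); i=l[iv,iu]
        if i==0 or st[i,4]>15000: continue
        cn=cv2.convexHull(max(cv2.findContours((l==i).astype(np.uint8),0,2)[0],key=len)); e=cv2.fitEllipse(cn)
        P=pt(c,u0+(e[0][0]+.5)/4-.5,v0+(e[0][1]+.5)/4-.5,z); a=pt(c,u0+(e[0][0]+e[1][0]/2)/4,v0+e[0][1]/4,z)
        print('stub th',th,P.round(4),'minor/major',np.round(np.array(e[1])/4,1),'r',np.linalg.norm(a-P).round(4))
def cap(c,X,z=.04,r=22):
    u,v=proj(c,[*X[:2],z]); u0,v0=max(int(u)-r,0),max(int(v)-r,0)
    g=cv2.cvtColor(c['px'],cv2.COLOR_RGB2GRAY)[v0:v0+2*r,u0:u0+2*r]; g=cv2.resize(g,None,fx=4,fy=4,interpolation=cv2.INTER_CUBIC)
    for th in (45,60,70):
        n,l,st,ce=cv2.connectedComponentsWithStats((g<th).astype(np.uint8))
        i=[j for j in range(1,n) if st[j,4]>300]
        P=[pt(c,u0+(ce[j][0]+.5)/4-.5,v0+(ce[j][1]+.5)/4-.5,z) for j in i]
        if len(i)==2:
            d=P[1]-P[0]; print('cap th',th,((P[0]+P[1])/2).round(4),'sep',np.linalg.norm(d).round(4),'psi',((np.arctan2(d[1],d[0]))%np.pi-np.pi/2).round(3),st[i,4])
        else: print('cap th',th,len(i),st[i,4])
E
python3 - <<'E'
from h import *
import pickle
c=pickle.load(open('w7.pkl','rb'))
cap(c,[.483,.033],.035,26); stub(c,[.44,.196]); stub(c,[.4975,.394])
c=pickle.load(open('w3.pkl','rb')); print(proj(c,[.439,.195,.06]),proj(c,[.494,.393,.06])); stub(c,[.439,.195]);stub(c,[.494,.393])
c=pickle.load(open('top0.pkl','rb')); stub(c,[.439,.195]);stub(c,[.494,.393]);stub(c,[.563,.273])
E
```

```text
cap th 45 [0.4805 0.0342 0.035 ] sep 0.0255 psi 0.318 [3271 2272]
cap th 60 [0.4804 0.0342 0.035 ] sep 0.0254 psi 0.319 [3546 2685]
cap th 70 [0.4805 0.0342 0.035 ] sep 0.0255 psi 0.317 [3671 2833]
[433.34251986 103.74942864] [219.63903356  61.00107123]
stub th 114 [0.4425 0.2032 0.06  ] minor/major [12.6 13.2] r 0.0209
stub th 120 [0.4424 0.2032 0.06  ] minor/major [12.8 13.5] r 0.0213
stub th 126 [0.4424 0.203  0.06  ] minor/major [13.1 13.6] r 0.0217
stub th 132 [0.4423 0.2029 0.06  ] minor/major [13.3 13.8] r 0.0219
stub th 138 [0.4423 0.2029 0.06  ] minor/major [13.6 13.9] r 0.0224
stub th 144 [0.4423 0.2029 0.06  ] minor/major [13.7 14.1] r 0.0227
stub th 114 [0.4983 0.4071 0.06  ] minor/major [12.6 13.6] r 0.0212
stub th 120 [0.4983 0.4069 0.06  ] minor/major [12.8 13.7] r 0.0216
stub th 126 [0.4983 0.4068 0.06  ] minor/major [13.  13.9] r 0.0218
stub th 132 [0.4982 0.4068 0.06  ] minor/major [13.2 13.9] r 0.0222
stub th 138 [0.4982 0.4067 0.06  ] minor/major [13.4 14.1] r 0.0225
stub th 144 [0.4981 0.4067 0.06  ] minor/major [13.5 14.3] r 0.0227
stub th 114 [0.5676 0.2827 0.06  ] minor/major [12.4 13.4] r 0.0208
stub th 120 [0.5675 0.2826 0.06  ] minor/major [12.6 13.6] r 0.0212
stub th 126 [0.5675 0.2824 0.06  ] minor/major [12.8 13.7] r 0.0215
stub th 132 [0.5675 0.2824 0.06  ] minor/major [13.1 13.8] r 0.0219
stub th 138 [0.5674 0.2824 0.06  ] minor/major [13.3 14.1] r 0.0222
stub th 144 [0.5674 0.2822 0.06  ] minor/major [13.5 14.1] r 0.0225
```

```bash
sed -i 's/st\[i,4\]>15000/st[i,4]>32000/; s/range(90,150,6)/range(60,150,10)/; s/r=32; u0/r=40; u0/' h.py
python3 - <<'E'
from h import *
import pickle
c=pickle.load(open('w7.pkl','rb')); print(7)
stub(c,[.4423,.2029]); stub(c,[.498,.407])
c=pickle.load(open('w3.pkl','rb')); print(3); stub(c,[.4423,.2029]);stub(c,[.498,.407])
E
```

```text
7
stub th 80 [0.4411 0.202  0.06  ] minor/major [38.7 41.2] r 0.022
stub th 90 [0.441  0.2019 0.06  ] minor/major [39.  41.4] r 0.0222
stub th 100 [0.4409 0.202  0.06  ] minor/major [39.3 41.7] r 0.0224
stub th 110 [0.4409 0.202  0.06  ] minor/major [39.5 41.9] r 0.0225
stub th 120 [0.4409 0.2019 0.06  ] minor/major [39.9 42. ] r 0.0227
stub th 130 [0.4409 0.2019 0.06  ] minor/major [40.  42.4] r 0.0228
stub th 140 [0.4411 0.2019 0.06  ] minor/major [40.5 42.9] r 0.0231
stub th 60 [0.4967 0.4055 0.06  ] minor/major [39.4 49.7] r 0.0206
stub th 70 [0.4967 0.4057 0.06  ] minor/major [39.6 49.9] r 0.0206
stub th 80 [0.4968 0.4057 0.06  ] minor/major [40.  50.3] r 0.0208
stub th 90 [0.4968 0.406  0.06  ] minor/major [40.8 50.9] r 0.0213
stub th 100 [0.497  0.4061 0.06  ] minor/major [40.9 51.5] r 0.0213
stub th 110 [0.497  0.4062 0.06  ] minor/major [41.3 52. ] r 0.0215
stub th 120 [0.4971 0.4061 0.06  ] minor/major [41.6 52.3] r 0.0217
stub th 130 [0.4971 0.4061 0.06  ] minor/major [42.  52.5] r 0.0219
stub th 140 [0.4973 0.4061 0.06  ] minor/major [42.2 53.1] r 0.022
3
stub th 60 [0.4966 0.4056 0.06  ] minor/major [45.3 51.7] r 0.0213
stub th 70 [0.4967 0.4057 0.06  ] minor/major [45.5 52. ] r 0.0214
stub th 80 [0.4967 0.4058 0.06  ] minor/major [45.6 52.1] r 0.0215
stub th 90 [0.4967 0.4055 0.06  ] minor/major [46.5 52.5] r 0.0219
stub th 100 [0.4967 0.4055 0.06  ] minor/major [46.9 52.9] r 0.022
stub th 110 [0.4966 0.4055 0.06  ] minor/major [47.2 53.2] r 0.0222
stub th 120 [0.4966 0.4058 0.06  ] minor/major [48.1 53.5] r 0.0226
stub th 130 [0.4967 0.4058 0.06  ] minor/major [48.4 53.8] r 0.0227
```

```bash
python3 - <<'E'
from h import *
plan(.4805,.034,.1,.318)
E
```

```text
now [0.4104 0.1272 0.3152] psi 0.205 j6 1.49 | az -1.3 tilt [-0.01  0.01 -0.  ] shift now-frame [0.83 1.76 3.58] after-turn [0.62 1.84 3.59] t 30.4 w 0.0513 gf 0.0
```

>>> servo_tool:
  increments:
    - {"tx": 0,"ty": 0,"tz": 0,"ax": 0,"ay": 0,"az": -0.65}
    - {"tx": 0,"ty": 0,"tz": 0,"ax": 0,"ay": 0,"az": -0.65}
    - {"tx": 0.31,"ty": 0.92,"tz": 0,"ax": 0,"ay": 0,"az": 0}
    - {"tx": 0.31,"ty": 0.92,"tz": 0,"ax": 0,"ay": 0,"az": 0}
    - {"tx": 0,"ty": 0,"tz": 0.9,"ax": 0,"ay": 0,"az": 0}

```text
time_s: 30.98
tool_pos: [0.4844, 0.0315, 0.2653]
tool_rot: [3.1, 0.492, 0.013]
force: [0.6, 0.6, -1.2]
gripper_width: 0.0515
grasp_force: 0.0
```

>>> servo_tool:
  increments:
    - {"tx": 0,"ty": 0,"tz": 0.9,"ax": 0,"ay": 0,"az": 0}
    - {"tx": 0,"ty": 0,"tz": 0.9,"ax": 0,"ay": 0,"az": 0}
    - {"tx": 0,"ty": 0,"tz": 0.9,"ax": 0,"ay": 0,"az": 0}
    - {"tx": 0,"ty": 0,"tz": 0,"ax": 0,"ay": 0,"az": 0}
    - {"tx": 0,"ty": 0,"tz": 0,"ax": 0,"ay": 0,"az": 0}

```text
time_s: 31.6
tool_pos: [0.4814, 0.0345, 0.1013]
tool_rot: [3.102, 0.5, 0.002]
force: [0.0, 0.4, 1.8]
gripper_width: 0.0512
grasp_force: 0.0
```

```bash
python3 - <<'E'
from h import *
plan(.4805,.034,.022,.318)
E
```

```text
now [0.4814 0.0345 0.1013] psi 0.319 j6 1.17 | az 0.02 tilt [ 0.   -0.02 -0.  ] shift now-frame [-0.02  0.    1.32] after-turn [-0.02  0.    1.32] t 31.6 w 0.0512 gf 0.0
```

>>> servo_tool:
  increments:
    - {"tx": -0.02,"ty": 0,"tz": 0.65,"ax": 0,"ay": 0,"az": 0}
    - {"tx": 0,"ty": 0,"tz": 0.64,"ax": 0,"ay": 0,"az": 0}
    - {"tx": 0,"ty": 0,"tz": 0,"ax": 0,"ay": 0,"az": 0}
    - {"tx": 0,"ty": 0,"tz": 0,"ax": 0,"ay": 0,"az": 0}
    - {"tx": 0,"ty": 0,"tz": 0,"ax": 0,"ay": 0,"az": 0}

```text
time_s: 32.22
tool_pos: [0.4811, 0.0343, 0.0247]
tool_rot: [3.101, 0.5, 0.006]
force: [-0.8, 0.2, 0.4]
gripper_width: 0.0513
grasp_force: 0.0
```

>>> servo_tool:
  increments:
    - {"tx": 0,"ty": 0,"tz": 0,"ax": 0,"ay": 0,"az": 0}
    - {"tx": 0,"ty": 0,"tz": 0,"ax": 0,"ay": 0,"az": 0}
    - {"tx": 0,"ty": 0,"tz": 0,"ax": 0,"ay": 0,"az": 0}
    - {"tx": 0,"ty": 0,"tz": 0,"ax": 0,"ay": 0,"az": 0}
  claw: 0

```text
time_s: 32.72
tool_pos: [0.4805, 0.034, 0.0242]
tool_rot: [3.101, 0.5, 0.003]
force: [-2.5, -1.0, 9.7]
gripper_width: 0.0163
grasp_force: 60.2
```

>>> servo_tool:
  increments:
    - {"tx": 0,"ty": 0,"tz": -0.4,"ax": 0,"ay": 0,"az": 0}
    - {"tx": 0,"ty": 0,"tz": -0.7,"ax": 0,"ay": 0,"az": 0}
    - {"tx": 0,"ty": 0,"tz": -0.8,"ax": 0,"ay": 0,"az": 0}
    - {"tx": 0,"ty": 0,"tz": -0.4,"ax": 0,"ay": 0,"az": 0}
    - {"tx": 0,"ty": 0,"tz": 0,"ax": 0,"ay": 0,"az": 0}

```text
time_s: 33.35
tool_pos: [0.4803, 0.0344, 0.1622]
tool_rot: [3.101, 0.5, 0.006]
force: [-0.2, 0.2, 0.1]
gripper_width: 0.0162
grasp_force: 58.8
```

```bash
python3 - <<'E'
from h import *
plan(.441,.202,.15)
E
```

```text
now [0.4803 0.0344 0.1622] psi 0.32 j6 1.17 | az 0.0 tilt [ 0.01 -0.04 -0.  ] shift now-frame [ 0.26 -2.86  0.2 ] after-turn [ 0.26 -2.86  0.2 ] t 33.4 w 0.0162 gf 58.8
```

>>> servo_tool:
  increments:
    - {"tx": 0.07,"ty": -0.7,"tz": 0,"ax": 0,"ay": 0,"az": 0}
    - {"tx": 0.07,"ty": -0.72,"tz": 0,"ax": 0,"ay": 0,"az": 0}
    - {"tx": 0.06,"ty": -0.72,"tz": 0,"ax": 0,"ay": 0,"az": 0}
    - {"tx": 0.06,"ty": -0.72,"tz": 0,"ax": 0,"ay": 0,"az": 0}
    - {"tx": 0,"ty": 0,"tz": 0,"ax": 0,"ay": 0,"az": 0}

```text
time_s: 33.98
tool_pos: [0.4377, 0.2038, 0.1574]
tool_rot: [-3.1, -0.507, 0.008]
force: [-1.4, -0.1, -1.0]
gripper_width: 0.0161
grasp_force: 58.8
```

>>> servo_tool:
  increments:
    - {"tx": 0,"ty": 0,"tz": 0,"ax": 0,"ay": 0,"az": 0}
    - {"tx": 0,"ty": 0,"tz": 0,"ax": 0,"ay": 0,"az": 0}
    - {"tx": 0,"ty": 0,"tz": 0,"ax": 0,"ay": 0,"az": 0}
    - {"tx": 0,"ty": 0,"tz": 0,"ax": 0,"ay": 0,"az": 0}

```text
time_s: 34.48
tool_pos: [0.44, 0.2017, 0.1599]
tool_rot: [-3.101, -0.498, 0.002]
force: [0.3, -0.3, -0.3]
gripper_width: 0.0163
grasp_force: 58.8
```

```bash
python3 - <<'E'
from h import *
import pickle
plan(.441,.202,.11)
c=grab('wrist'); pickle.dump(c,open('w8.pkl','wb')); s=grab('side'); pickle.dump(s,open('s8.pkl','wb'))
o,R,p=state(); D=lambda x,z:o['tool_pos']+R@np.array([x,0,z])
print('disc centre px expected',proj(c,D(0,.0242-.016)), 's3 mouth',proj(c,[.441,.202,.06]))
u,v=proj(s,D(0,0)).astype(int)
W=np.zeros((600,800,3),np.uint8); W[:400,:640]=c['px'][:, :]
a=s['px'][max(v-50,0):v+75,u-100:u+100]; W[:,:]=0; W[:300,:480]=cv2.resize(c['px'][:400],(480,300)); W[300:,:480]=cv2.resize(a,(480,300),interpolation=cv2.INTER_CUBIC)
cv2.imwrite('pics/m8.png',W[:,:480,::-1])
E
```

```text
now [0.44   0.2017 0.1599] psi 0.319 j6 1.53 | az 0.0 tilt [-0.01  0.01 -0.  ] shift now-frame [0.02 0.   0.83] after-turn [0.02 0.   0.83] t 34.5 w 0.0163 gf 58.8
disc centre px expected [313.99443628 256.27922406] s3 mouth [315.71557268 198.68949782]
```

View pics/m8.png

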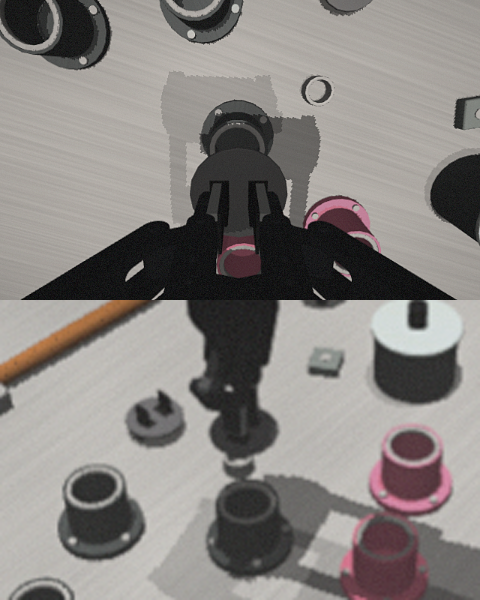

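The cap is held straight: the disc is centred at about (318,256) and the stub mouth at about (315,190). I'll check the disc's centring against its expected projection.

```bash
python3 - <<'E'
from h import *
import pickle
c=pickle.load(open('w8.pkl','rb')); g=cv2.GaussianBlur(cv2.cvtColor(c['px'],cv2.COLOR_RGB2GRAY),(3,3),0).astype(int)
o,R,p=state()
for zz in (.0062,.0102):
    P=np.array([proj(c,o['tool_pos']+R@np.array([.031*np.cos(t),.031*np.sin(t),zz])) for t in np.linspace(0,2*np.pi,100)]); print('disc exp',P.min(0).round(1),P.max(0).round(1))
for v in (215,225,235,245,255,262):
    r=g[v]; print(v,'L',[int(x) for x in r[235:275:3]],'R',[int(x) for x in r[360:400:3]])
print('col318',g[150:280:4,318].tolist())
E
```

```text
disc exp [248.1 195. ] [379.8 314.9]
disc exp [249.7 192.6] [378.4 310.1]
215 L [151, 151, 151, 153, 158, 179, 176, 173, 170, 171, 172, 176, 79, 50] R [50, 46, 92, 105, 102, 103, 104, 105, 103, 102, 102, 101, 103, 102]
225 L [147, 145, 144, 143, 155, 170, 169, 169, 171, 112, 49, 51, 49, 52] R [50, 50, 51, 52, 49, 103, 104, 102, 102, 104, 104, 102, 104, 104]
235 L [150, 149, 150, 149, 148, 174, 173, 161, 45, 50, 51, 51, 52, 51] R [51, 51, 51, 51, 52, 50, 55, 102, 100, 102, 104, 103, 102, 103]
245 L [150, 150, 151, 152, 156, 179, 165, 49, 50, 51, 50, 53, 51, 48] R [50, 50, 51, 52, 50, 51, 53, 81, 176, 177, 127, 105, 105, 104]
255 L [148, 149, 150, 149, 148, 149, 93, 50, 50, 50, 51, 52, 43, 33] R [35, 33, 50, 51, 51, 50, 50, 47, 181, 140, 101, 103, 103, 105]
262 L [149, 150, 147, 146, 146, 146, 107, 51, 53, 51, 35, 20, 13, 22] R [19, 20, 23, 22, 51, 50, 50, 49, 177, 135, 103, 103, 101, 102]
col318 [34, 33, 25, 72, 103, 54, 39, 41, 38, 39, 41, 40, 53, 50, 53, 51, 51, 51, 51, 52, 52, 52, 51, 51, 50, 52, 50, 50, 51, 51, 52, 50, 50]
```

>>> servo_tool:
  increments:
    - {"tx": 0.05,"ty": -0.02,"tz": 0.6,"ax": 0,"ay": 0,"az": 0}
    - {"tx": 0,"ty": 0,"tz": 0.5,"ax": 0,"ay": 0,"az": 0}
    - {"tx": 0,"ty": 0,"tz": 0,"ax": 0,"ay": 0,"az": 0}
    - {"tx": 0,"ty": 0,"tz": 0,"ax": 0,"ay": 0,"az": 0}
    - {"tx": 0,"ty": 0,"tz": 0,"ax": 0,"ay": 0,"az": 0}

```text
time_s: 35.2
tool_pos: [0.4434, 0.2047, 0.0958]
tool_rot: [-3.101, -0.5, -0.003]
force: [0.6, 0.2, 0.1]
gripper_width: 0.0162
grasp_force: 58.8
```

```bash
python3 - <<'E'
from h import *
plan(.4421,.2037,.0702)
E
```

```text
now [0.4434 0.2047 0.0958] psi 0.32 j6 1.53 | az 0.0 tilt [-0.01 -0.03  0.  ] shift now-frame [-0.03  0.01  0.43] after-turn [-0.03  0.01  0.43] t 35.2 w 0.0162 gf 58.8
```

>>> servo_tool:
  increments:
    - {"tx": -0.02,"ty": 0.01,"tz": 0.1,"ax": 0,"ay": 0,"az": 0}
    - {"tx": 0,"ty": 0,"tz": 0.12,"ax": 0,"ay": 0,"az": 0}
    - {"tx": 0,"ty": 0,"tz": 0,"ax": 0,"ay": 0,"az": 0}

```text
time_s: 35.58
tool_pos: [0.4404, 0.2032, 0.0796]
tool_rot: [-3.101, -0.5, 0.005]
force: [-0.2, -0.9, 0.0]
gripper_width: 0.0159
grasp_force: 58.8
```

>>> servo_tool:
  increments:
    - {"tx": 0,"ty": 0,"tz": 0.1,"ax": 0,"ay": 0,"az": 0}
    - {"tx": 0,"ty": 0,"tz": 0.08,"ax": 0,"ay": 0,"az": 0}
    - {"tx": 0,"ty": 0,"tz": 0,"ax": 0,"ay": 0,"az": 0}

```text
time_s: 35.95
tool_pos: [0.4414, 0.2035, 0.0703]
tool_rot: [-3.101, -0.5, 0.002]
force: [-2.1, -0.8, 2.9]
gripper_width: 0.0163
grasp_force: 59.6
```

>>> servo_tool:
  increments:
    - {"tx": 0,"ty": 0,"tz": 0.05,"ax": 0,"ay": 0,"az": 0}
    - {"tx": 0,"ty": 0,"tz": 0,"ax": 0,"ay": 0,"az": 0}
    - {"tx": 0,"ty": 0,"tz": 0,"ax": 0,"ay": 0,"az": 0}

```text
time_s: 36.33
tool_pos: [0.4416, 0.2036, 0.0702]
tool_rot: [-3.101, -0.501, 0.004]
force: [-9.2, -3.0, 21.3]
gripper_width: 0.0163
grasp_force: 62.6
```

It is home: it stopped at 0.0702, exactly the predicted depth. I'll release it, lift, and go to view cap A and stub 1.

>>> servo_tool:
  increments:
    - {"tx": 0,"ty": 0,"tz": 0,"ax": 0,"ay": 0,"az": 0}
    - {"tx": 0,"ty": 0,"tz": 0,"ax": 0,"ay": 0,"az": 0}
    - {"tx": 0,"ty": 0,"tz": 0,"ax": 0,"ay": 0,"az": 0}
  claw: 0.6

```text
time_s: 36.7
tool_pos: [0.4408, 0.2033, 0.0663]
tool_rot: [-3.101, -0.5, 0.003]
force: [0.1, 0.1, 0.2]
gripper_width: 0.0513
grasp_force: 0.0
```

>>> servo_tool:
  increments:
    - {"tx": 0,"ty": 0,"tz": -0.5,"ax": 0,"ay": 0,"az": 0}
    - {"tx": 0,"ty": 0,"tz": -0.9,"ax": 0,"ay": 0,"az": 0}
    - {"tx": 0,"ty": 0,"tz": -0.9,"ax": 0,"ay": 0,"az": 0}
    - {"tx": 0.6,"ty": -0.1,"tz": -0.9,"ax": 0,"ay": 0,"az": 0}
    - {"tx": 0.5,"ty": 0,"tz": -0.6,"ax": 0,"ay": 0,"az": 0}

```text
time_s: 37.33
tool_pos: [0.502, 0.2297, 0.2954]
tool_rot: [-3.1, -0.501, -0.003]
force: [-0.7, -0.2, -0.3]
gripper_width: 0.0517
grasp_force: 0.0
```

>>> servo_tool:
  increments:
    - {"tx": 0,"ty": 0,"tz": 0,"ax": 0,"ay": 0,"az": 1}
    - {"tx": 0,"ty": 0,"tz": 0,"ax": 0,"ay": 0,"az": 1}
    - {"tx": 0,"ty": 0,"tz": 0,"ax": 0,"ay": 0,"az": 1}
    - {"tx": 0,"ty": 0,"tz": 0,"ax": 0,"ay": 0,"az": 0.8}
    - {"tx": 0,"ty": 0,"tz": 0,"ax": 0,"ay": 0,"az": 0}

```text
time_s: 37.95
tool_pos: [0.5008, 0.229, 0.2919]
tool_rot: [-3.141, 0.017, 0.004]
force: [-0.5, 0.8, 0.4]
gripper_width: 0.0515
grasp_force: 0.0
```

>>> servo_tool:
  increments:
    - {"tx": 0,"ty": 0,"tz": 0,"ax": 0,"ay": 0,"az": 0}
    - {"tx": 0,"ty": 0,"tz": 0,"ax": 0,"ay": 0,"az": 0}
    - {"tx": 0,"ty": 0,"tz": 0,"ax": 0,"ay": 0,"az": 0}

```text
time_s: 38.33
tool_pos: [0.5009, 0.2291, 0.2925]
tool_rot: [-3.141, 0.018, 0.002]
force: [-0.8, -0.4, -0.7]
gripper_width: 0.0509
grasp_force: 0.0
```

```bash
python3 - <<'E'
from h import *
import pickle
c=grab('wrist'); pickle.dump(c,open('w9.pkl','wb')); k=grab('top'); pickle.dump(k,open('t9.pkl','wb'))
s=grab('side'); pickle.dump(s,open('s9.pkl','wb'))
for P in ([.625,.147,.04],[.566,.281,.06],[.4415,.2036,.086]): print(proj(c,P).round(1))
cap(c,[.625,.149],.036,30); stub(c,[.566,.281])
# seated cap 3 seen from top
cap(k,[.4415,.2036],.082,10)
plan(.625,.148,.1,-.035)
E
```

```text
[393.8  43.2]
[266.  104.1]
[341.1 224.1]
cap th 45 [0.6249 0.1507 0.036 ] sep 0.0247 psi -0.046 [2970 3874]
cap th 60 [0.6249 0.1506 0.036 ] sep 0.0249 psi -0.054 [3570 4411]
cap th 70 [0.6249 0.1506 0.036 ] sep 0.0248 psi -0.054 [3730 4585]
stub th 100 [0.5661 0.2815 0.06  ] minor/major [42.4 44.8] r 0.0225
stub th 110 [0.5662 0.2816 0.06  ] minor/major [42.6 45.4] r 0.0226
stub th 120 [0.5661 0.2816 0.06  ] minor/major [42.9 45.6] r 0.0227
stub th 130 [0.5661 0.2815 0.06  ] minor/major [43.1 45.8] r 0.0228
stub th 140 [0.5661 0.2815 0.06  ] minor/major [43.5 46.1] r 0.023
cap th 45 0 []
cap th 60 1 [1362]
cap th 70 [0.4463 0.2042 0.082 ] sep 0.0299 psi 0.138 [1595  360]
now [0.5009 0.2291 0.2926] psi -0.012 j6 1.88 | az 0.27 tilt [-0.    0.02 -0.  ] shift now-frame [2.09 1.33 3.21] after-turn [2.11 1.28 3.21] t 38.5 w 0.0509 gf 0.0
```

>>> servo_tool:
  increments:
    - {"tx": 0,"ty": 0,"tz": 0,"ax": 0,"ay": 0,"az": 0.4}
    - {"tx": 0.7,"ty": 0.4,"tz": 0.1,"ax": 0,"ay": 0,"az": 0}
    - {"tx": 0.7,"ty": 0.4,"tz": 0.3,"ax": 0,"ay": 0,"az": 0}
    - {"tx": 0.71,"ty": 0.4,"tz": 0.9,"ax": 0,"ay": 0,"az": 0}
    - {"tx": 0,"ty": 0,"tz": 0.9,"ax": 0,"ay": 0,"az": 0}

```text
time_s: 39.1
tool_pos: [0.6207, 0.1531, 0.1678]
tool_rot: [-3.14, 0.08, -0.003]
force: [-0.3, 0.8, -0.4]
gripper_width: 0.0511
grasp_force: 0.0
```

>>> servo_tool:
  increments:
    - {"tx": 0,"ty": 0,"tz": 0.9,"ax": 0,"ay": 0,"az": 0}
    - {"tx": 0,"ty": 0,"tz": 0,"ax": 0,"ay": 0,"az": 0}
    - {"tx": 0,"ty": 0,"tz": 0,"ax": 0,"ay": 0,"az": 0}
    - {"tx": 0,"ty": 0,"tz": 0,"ax": 0,"ay": 0,"az": 0}

```text
time_s: 39.6
tool_pos: [0.6201, 0.1555, 0.1182]
tool_rot: [-3.139, 0.073, -0.008]
force: [0.0, -0.1, 0.2]
gripper_width: 0.0514
grasp_force: 0.0
```

```bash
python3 - <<'E'
from h import *
plan(.6249,.1518,.0235,-.05)
E
```

```text
now [0.6201 0.1555 0.1182] psi -0.047 j6 1.75 | az 0.04 tilt [-0.02 -0.06  0.  ] shift now-frame [0.07 0.06 1.58] after-turn [0.08 0.06 1.58] t 39.6 w 0.0514 gf 0.0
```

>>> servo_tool:
  increments:
    - {"tx": 0.07,"ty": 0.06,"tz": 0.7,"ax": 0,"ay": 0,"az": 0}
    - {"tx": 0,"ty": 0,"tz": 0.7,"ax": 0,"ay": 0,"az": 0}
    - {"tx": 0,"ty": 0,"tz": 0,"ax": 0,"ay": 0,"az": 0}
    - {"tx": 0,"ty": 0,"tz": 0,"ax": 0,"ay": 0,"az": 0}
    - {"tx": 0,"ty": 0,"tz": 0,"ax": 0,"ay": 0,"az": 0}

```text
time_s: 40.22
tool_pos: [0.6241, 0.1516, 0.0335]
tool_rot: [-3.14, 0.073, -0.006]
force: [0.1, -0.0, 0.6]
gripper_width: 0.0509
grasp_force: 0.0
```

```bash
python3 - <<'E'
from h import *
plan(.6249,.1518,.0235,-.05)
E
```

```text
now [0.6241 0.1516 0.0335] psi -0.047 j6 1.74 | az 0.04 tilt [-0.01 -0.05  0.  ] shift now-frame [ 0.01 -0.    0.17] after-turn [ 0.01 -0.    0.17] t 40.2 w 0.0509 gf 0.0
```

>>> servo_tool:
  increments:
    - {"tx": 0.01,"ty": 0,"tz": 0.16,"ax": 0,"ay": 0,"az": 0}
    - {"tx": 0,"ty": 0,"tz": 0,"ax": 0,"ay": 0,"az": 0}
    - {"tx": 0,"ty": 0,"tz": 0,"ax": 0,"ay": 0,"az": 0}

```text
time_s: 40.6
tool_pos: [0.6222, 0.1512, 0.0202]
tool_rot: [-3.14, 0.073, 0.003]
force: [0.2, -0.1, 0.6]
gripper_width: 0.0515
grasp_force: 0.0
```

>>> servo_tool:
  increments:
    - {"tx": 0,"ty": 0,"tz": 0,"ax": 0,"ay": 0,"az": 0}
    - {"tx": 0,"ty": 0,"tz": 0,"ax": 0,"ay": 0,"az": 0}
    - {"tx": 0,"ty": 0,"tz": 0,"ax": 0,"ay": 0,"az": 0}
    - {"tx": 0,"ty": 0,"tz": 0,"ax": 0,"ay": 0,"az": 0}
  claw: 0

```text
time_s: 41.1
tool_pos: [0.6231, 0.1512, 0.0216]
tool_rot: [-3.14, 0.073, -0.0]
force: [-0.8, -0.9, 5.0]
gripper_width: 0.0168
grasp_force: 60.8
```

>>> servo_tool:
  increments:
    - {"tx": 0,"ty": 0,"tz": -0.4,"ax": 0,"ay": 0,"az": 0}
    - {"tx": 0,"ty": 0,"tz": -0.7,"ax": 0,"ay": 0,"az": 0}
    - {"tx": 0,"ty": 0,"tz": -0.8,"ax": 0,"ay": 0,"az": 0}
    - {"tx": 0,"ty": 0,"tz": -0.5,"ax": 0,"ay": 0,"az": 0}
    - {"tx": 0,"ty": 0,"tz": 0,"ax": 0,"ay": 0,"az": 0}

```text
time_s: 41.72
tool_pos: [0.6243, 0.1515, 0.1675]
tool_rot: [-3.139, 0.073, -0.007]
force: [0.1, -0.4, -0.7]
gripper_width: 0.0163
grasp_force: 59.7
```

```bash
python3 - <<'E'
from h import *
plan(.5676,.2827,.16)
E
```

```text
now [0.6243 0.1515 0.1675] psi -0.047 j6 1.74 | az 0.0 tilt [-0.02 -0.05  0.  ] shift now-frame [-1.05 -2.14  0.12] after-turn [-1.05 -2.14  0.12] t 41.7 w 0.0163 gf 59.7
```

>>> servo_tool:
  increments:
    - {"tx": -0.35,"ty": -0.7,"tz": 0,"ax": 0,"ay": 0,"az": 0}
    - {"tx": -0.35,"ty": -0.72,"tz": 0,"ax": 0,"ay": 0,"az": 0}
    - {"tx": -0.35,"ty": -0.72,"tz": 0,"ax": 0,"ay": 0,"az": 0}
    - {"tx": 0,"ty": 0,"tz": 0,"ax": 0,"ay": 0,"az": 0}
    - {"tx": 0,"ty": 0,"tz": 0,"ax": 0,"ay": 0,"az": 0}

```text
time_s: 42.35
tool_pos: [0.5648, 0.2818, 0.1624]
tool_rot: [3.14, -0.073, -0.006]
force: [0.5, -0.3, -0.2]
gripper_width: 0.0164
grasp_force: 59.7
```

>>> servo_tool:
  increments:
    - {"tx": 0,"ty": 0,"tz": 0,"ax": 0,"ay": 0,"az": 0}
    - {"tx": 0,"ty": 0,"tz": 0,"ax": 0,"ay": 0,"az": 0}
    - {"tx": 0,"ty": 0,"tz": 0,"ax": 0,"ay": 0,"az": 0}

```text
time_s: 42.72
tool_pos: [0.566, 0.2817, 0.1646]
tool_rot: [-3.14, 0.075, 0.002]
force: [0.2, -0.3, -0.7]
gripper_width: 0.0165
grasp_force: 59.7
```

```bash
cat >> h.py <<'E'
def disc(c,zt):
    o,R,p=state(); g=cv2.GaussianBlur(cv2.cvtColor(c['px'],cv2.COLOR_RGB2GRAY),(3,3),0).astype(int)
    P=np.array([proj(c,o['tool_pos']+R@np.array([.031*np.cos(t),.031*np.sin(t),zt-.014])) for t in np.linspace(0,2*np.pi,200)])
    Q=np.array([proj(c,o['tool_pos']+R@np.array([.031*np.cos(t),.031*np.sin(t),zt-.018])) for t in np.linspace(0,2*np.pi,200)])
    print('exp bottom',P.min(0).round(1),P.max(0).round(1),'top',Q.min(0).round(1),Q.max(0).round(1))
    for v in (235,245,252,257):
        m=np.where((g[v]<75))[0]; m=m[(m>200)&(m<440)]; a=318
        l=a; 
        while g[v,l-1]<75: l-=1
        r=a
        while g[v,r+1]<75: r+=1
        print(v,l,r,(l+r)/2)
    print('col',g[176:216:2,318].tolist())
E
python3 - <<'E'
from h import *
import pickle
plan(.5676,.2827,.0676)
c=grab('wrist'); pickle.dump(c,open('w10.pkl','wb')); disc(c,.0216)
print('check old'); 
E
```

```text
now [0.566  0.2817 0.1646] psi -0.048 j6 1.96 | az 0.0 tilt [-0.    0.01 -0.  ] shift now-frame [ 0.03 -0.02  1.62] after-turn [ 0.03 -0.02  1.62] t 42.7 w 0.0165 gf 59.7
exp bottom [249.8 195.4] [380.3 314.3] top [248.2 197.9] [381.8 319.2]
235 254 382 318.0
245 253 383 318.0
252 253 384 318.5
257 254 383 318.5
col [44, 43, 44, 43, 46, 44, 47, 60, 56, 54, 56, 56, 56, 57, 56, 57, 55, 56, 56, 56]
check old
```

>>> servo_tool:
  increments:
    - {"tx": -0.02,"ty": -0.02,"tz": 0.6,"ax": 0,"ay": 0,"az": 0}
    - {"tx": 0,"ty": 0,"tz": 0.55,"ax": 0,"ay": 0,"az": 0}
    - {"tx": 0,"ty": 0,"tz": 0,"ax": 0,"ay": 0,"az": 0}
    - {"tx": 0,"ty": 0,"tz": 0,"ax": 0,"ay": 0,"az": 0}
    - {"tx": 0,"ty": 0,"tz": 0,"ax": 0,"ay": 0,"az": 0}

```text
time_s: 43.4
tool_pos: [0.5658, 0.2841, 0.098]
tool_rot: [-3.139, 0.073, -0.003]
force: [-0.4, -0.5, -0.2]
gripper_width: 0.0169
grasp_force: 59.7
```

```bash
python3 - <<'E'
from h import *
plan(.5647,.2828,.0676)
E
```

```text
now [0.5658 0.2841 0.098 ] psi -0.047 j6 1.96 | az 0.0 tilt [-0.02 -0.02  0.  ] shift now-frame [-0.02  0.02  0.51] after-turn [-0.02  0.02  0.51] t 43.4 w 0.0169 gf 59.7
```

>>> servo_tool:
  increments:
    - {"tx": -0.02,"ty": 0.02,"tz": 0.15,"ax": 0,"ay": 0,"az": 0}
    - {"tx": 0,"ty": 0,"tz": 0.12,"ax": 0,"ay": 0,"az": 0}
    - {"tx": 0,"ty": 0,"tz": 0,"ax": 0,"ay": 0,"az": 0}

```text
time_s: 43.78
tool_pos: [0.5622, 0.2822, 0.078]
tool_rot: [3.14, -0.073, -0.005]
force: [0.4, 0.1, -1.2]
gripper_width: 0.0167
grasp_force: 59.7
```

>>> servo_tool:
  increments:
    - {"tx": 0,"ty": 0,"tz": 0.1,"ax": 0,"ay": 0,"az": 0}
    - {"tx": 0,"ty": 0,"tz": 0.1,"ax": 0,"ay": 0,"az": 0}
    - {"tx": 0,"ty": 0,"tz": 0,"ax": 0,"ay": 0,"az": 0}

```text
time_s: 44.15
tool_pos: [0.5636, 0.2827, 0.0677]
tool_rot: [-3.14, 0.074, 0.001]
force: [0.8, -0.9, 2.6]
gripper_width: 0.0165
grasp_force: 60.1
```

>>> servo_tool:
  increments:
    - {"tx": 0,"ty": 0,"tz": 0.05,"ax": 0,"ay": 0,"az": 0}
    - {"tx": 0,"ty": 0,"tz": 0,"ax": 0,"ay": 0,"az": 0}
    - {"tx": 0,"ty": 0,"tz": 0,"ax": 0,"ay": 0,"az": 0}

```text
time_s: 44.52
tool_pos: [0.5638, 0.2827, 0.0675]
tool_rot: [-3.14, 0.073, 0.001]
force: [-6.1, -2.7, 13.3]
gripper_width: 0.0169
grasp_force: 62.2
```

Home again at 0.0675. Next is cap B for stub 2.

>>> servo_tool:
  increments:
    - {"tx": 0,"ty": 0,"tz": 0,"ax": 0,"ay": 0,"az": 0}
    - {"tx": 0,"ty": 0,"tz": 0,"ax": 0,"ay": 0,"az": 0}
    - {"tx": 0,"ty": 0,"tz": 0,"ax": 0,"ay": 0,"az": 0}
  claw: 0.6

```text
time_s: 44.9
tool_pos: [0.5625, 0.2823, 0.0635]
tool_rot: [3.141, -0.074, -0.004]
force: [-0.1, -0.0, -0.1]
gripper_width: 0.0512
grasp_force: 0.0
```

>>> servo_tool:
  increments:
    - {"tx": 0,"ty": 0,"tz": -0.5,"ax": 0,"ay": 0,"az": 0}
    - {"tx": 0,"ty": 0,"tz": -0.9,"ax": 0,"ay": 0,"az": 0}
    - {"tx": 0,"ty": 0,"tz": -0.9,"ax": 0,"ay": 0,"az": 0}
    - {"tx": 0,"ty": 0.5,"tz": -0.9,"ax": 0,"ay": 0,"az": 0}
    - {"tx": 0,"ty": 0.9,"tz": -0.3,"ax": 0,"ay": 0,"az": 0}

```text
time_s: 45.52
tool_pos: [0.5608, 0.199, 0.279]
tool_rot: [-3.139, 0.069, -0.009]
force: [-0.2, 0.1, -0.7]
gripper_width: 0.0514
grasp_force: 0.0
```

>>> servo_tool:
  increments:
    - {"tx": 0,"ty": 0.95,"tz": 0,"ax": 0,"ay": 0,"az": 0}
    - {"tx": 0,"ty": 0.95,"tz": 0,"ax": 0,"ay": 0,"az": 0}
    - {"tx": 0,"ty": 0.95,"tz": 0,"ax": 0,"ay": 0,"az": 0}
    - {"tx": 0,"ty": 0.95,"tz": 0,"ax": 0,"ay": 0,"az": 0}
    - {"tx": 0,"ty": 0.95,"tz": 0,"ax": 0,"ay": 0,"az": 0}

```text
time_s: 46.15
tool_pos: [0.5456, -0.0879, 0.2737]
tool_rot: [-3.14, 0.073, 0.003]
force: [1.0, 0.1, 0.7]
gripper_width: 0.0512
grasp_force: 0.0
```

>>> servo_tool:
  increments:
    - {"tx": 0,"ty": 0.95,"tz": 0,"ax": 0,"ay": 0,"az": -1}
    - {"tx": 0,"ty": 0,"tz": 0,"ax": 0,"ay": 0,"az": -1}
    - {"tx": 0,"ty": 0,"tz": 0,"ax": 0,"ay": 0,"az": -1}
    - {"tx": 0,"ty": 0,"tz": 0,"ax": 0,"ay": 0,"az": -1}
    - {"tx": 0,"ty": 0,"tz": 0,"ax": 0,"ay": 0,"az": -1}

```text
time_s: 46.78
tool_pos: [0.5432, -0.1431, 0.2735]
tool_rot: [-3.08, -0.612, 0.004]
force: [1.0, -1.4, 1.0]
gripper_width: 0.0514
grasp_force: 0.0
```

>>> servo_tool:
  increments:
    - {"tx": 0,"ty": 0,"tz": 0,"ax": 0,"ay": 0,"az": -1}
    - {"tx": 0,"ty": 0,"tz": 0,"ax": 0,"ay": 0,"az": -1}
    - {"tx": 0,"ty": 0,"tz": 0,"ax": 0,"ay": 0,"az": -1}
    - {"tx": 0,"ty": 0,"tz": 0,"ax": 0,"ay": 0,"az": 0}
    - {"tx": 0,"ty": 0,"tz": 0,"ax": 0,"ay": 0,"az": 0}

```text
time_s: 47.4
tool_pos: [0.5433, -0.1431, 0.2739]
tool_rot: [-2.976, -1.003, 0.003]
force: [-0.4, -0.2, -0.1]
gripper_width: 0.0517
grasp_force: 0.0
```

```bash
python3 - <<'E'
from h import *
import pickle
plan(.6393,-.1415,.1,.66)
c=grab('wrist'); pickle.dump(c,open('w11.pkl','wb')); print(proj(c,[.6393,-.14,.036])); cap(c,[.6393,-.14],.036,32)
k=grab('top'); pickle.dump(k,open('t11.pkl','wb')); s=grab('side'); pickle.dump(s,open('s11.pkl','wb'))
cap(k,[.5661,.2827],.085,10); cap(k,[.442,.2037],.085,10)
W=np.zeros((600,800,3),np.uint8); W[:300,:480]=cv2.resize(c['px'],(480,300)); W[300:,:480]=cv2.resize(k['px'][150:275,170:370],(480,300),interpolation=cv2.INTER_CUBIC)
W[:,480:]=cv2.resize(s['px'][225:345,165:229+100],(320,600) if 0 else (320,384),interpolation=cv2.INTER_CUBIC)[:,:] if 0 else 0
a=s['px'][215:345,170:310]; W[:297,480:]=cv2.resize(a,(320,297),interpolation=cv2.INTER_CUBIC)
cv2.imwrite('pics/m11.png',W[:,:,::-1])
E
```

```text
now [ 0.5433 -0.1431  0.2739] psi 0.65 j6 0.53 | az -0.11 tilt [-0.02  0.01 -0.  ] shift now-frame [1.29 0.95 2.89] after-turn [1.28 0.96 2.9 ] t 47.4 w 0.0517 gf 0.0
[369.62709808  89.16014295]
cap th 45 [ 0.6399 -0.1416  0.036 ] sep 0.0239 psi 0.663 [3517 2670]
cap th 60 [ 0.64   -0.1417  0.036 ] sep 0.0244 psi 0.661 [3354 4093]
cap th 70 [ 0.64   -0.1417  0.036 ] sep 0.0244 psi 0.663 [3488 4247]
cap th 45 0 []
cap th 60 0 []
cap th 70 0 []
cap th 45 0 []
cap th 60 0 []
cap th 70 0 []
```

View pics/m11.png

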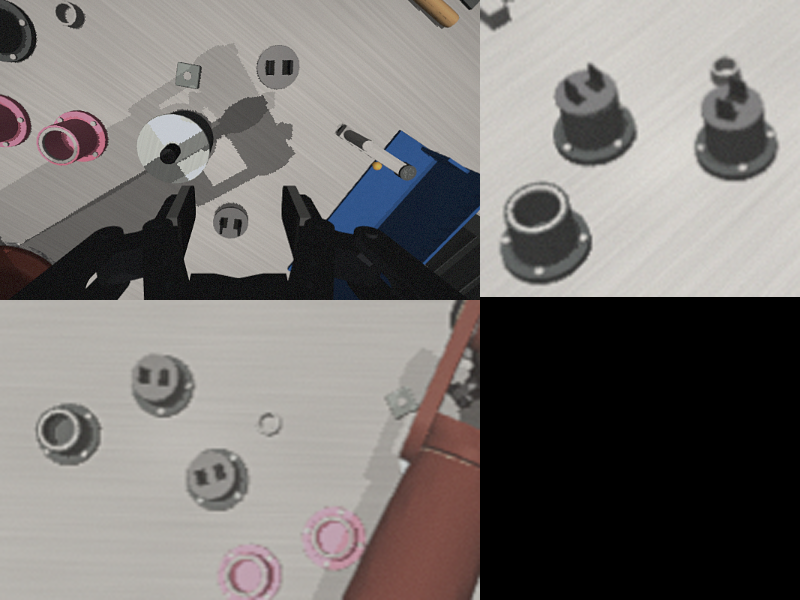

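Both fitted caps sit flush and level in the side and top crops. Cap B's fins are measured, so I'll go to it.

>>> servo_tool:
  increments:
    - {"tx": 0.43,"ty": 0.31,"tz": 0.1,"ax": 0,"ay": 0,"az": -0.12}
    - {"tx": 0.43,"ty": 0.31,"tz": 0.5,"ax": 0,"ay": 0,"az": 0}
    - {"tx": 0.43,"ty": 0.31,"tz": 0.9,"ax": 0,"ay": 0,"az": 0}
    - {"tx": 0,"ty": 0,"tz": 0.9,"ax": 0,"ay": 0,"az": 0}
    - {"tx": 0,"ty": 0,"tz": 0.5,"ax": 0,"ay": 0,"az": 0}

```text
time_s: 48.18
tool_pos: [0.6368, -0.1391, 0.0959]
tool_rot: [-2.967, -1.019, 0.009]
force: [0.7, -0.3, 0.4]
gripper_width: 0.0511
grasp_force: 0.0
```

>>> servo_tool:
  increments:
    - {"tx": 0,"ty": 0,"tz": 0,"ax": 0,"ay": 0,"az": 0}
    - {"tx": 0,"ty": 0,"tz": 0,"ax": 0,"ay": 0,"az": 0}
    - {"tx": 0,"ty": 0,"tz": 0,"ax": 0,"ay": 0,"az": 0}

```text
time_s: 48.55
tool_pos: [0.6401, -0.1404, 0.1033]
tool_rot: [2.969, 1.02, 0.004]
force: [-0.5, -0.4, 0.3]
gripper_width: 0.0514
grasp_force: 0.0
```

```bash
python3 - <<'E'
from h import *
plan(.6391,-.1405,.0225,.662)
E
```

```text
now [ 0.6401 -0.1404  0.1033] psi 0.662 j6 0.58 | az -0.0 tilt [ 0.03 -0.02 -0.  ] shift now-frame [-0.02 -0.01  1.35] after-turn [-0.01 -0.01  1.35] t 48.5 w 0.0514 gf 0.0
```

>>> servo_tool:
  increments:
    - {"tx": 0,"ty": 0,"tz": 0.7,"ax": 0,"ay": 0,"az": 0}
    - {"tx": 0,"ty": 0,"tz": 0.55,"ax": 0,"ay": 0,"az": 0}
    - {"tx": 0,"ty": 0,"tz": 0,"ax": 0,"ay": 0,"az": 0}
    - {"tx": 0,"ty": 0,"tz": 0,"ax": 0,"ay": 0,"az": 0}
    - {"tx": 0,"ty": 0,"tz": 0,"ax": 0,"ay": 0,"az": 0}

```text
time_s: 49.18
tool_pos: [0.6402, -0.1404, 0.0282]
tool_rot: [2.969, 1.02, 0.004]
force: [-0.6, 0.3, 0.6]
gripper_width: 0.0513
grasp_force: 0.0
```

```bash
python3 - <<'E'
from h import *
plan(.6391,-.1405,.0225,.662)
E
```

```text
now [ 0.6402 -0.1404  0.0282] psi 0.662 j6 0.58 | az -0.0 tilt [ 0.03 -0.02 -0.  ] shift now-frame [-0.02 -0.01  0.09] after-turn [-0.02 -0.01  0.09] t 49.2 w 0.0513 gf 0.0
```

>>> servo_tool:
  increments:
    - {"tx": -0.01,"ty": 0,"tz": 0.08,"ax": 0,"ay": 0,"az": 0}
    - {"tx": 0,"ty": 0,"tz": 0,"ax": 0,"ay": 0,"az": 0}
    - {"tx": 0,"ty": 0,"tz": 0,"ax": 0,"ay": 0,"az": 0}

```text
time_s: 49.55
tool_pos: [0.6378, -0.1402, 0.0204]
tool_rot: [-2.97, -1.02, 0.002]
force: [0.5, 1.2, -0.7]
gripper_width: 0.0511
grasp_force: 0.0
```

>>> servo_tool:
  increments:
    - {"tx": 0,"ty": 0,"tz": 0,"ax": 0,"ay": 0,"az": 0}
    - {"tx": 0,"ty": 0,"tz": 0,"ax": 0,"ay": 0,"az": 0}
    - {"tx": 0,"ty": 0,"tz": 0,"ax": 0,"ay": 0,"az": 0}
    - {"tx": 0,"ty": 0,"tz": 0,"ax": 0,"ay": 0,"az": 0}
  claw: 0

```text
time_s: 50.05
tool_pos: [0.6387, -0.1405, 0.0215]
tool_rot: [2.971, 1.021, 0.0]
force: [0.4, -0.1, 5.2]
gripper_width: 0.0167
grasp_force: 60.7
```

>>> servo_tool:
  increments:
    - {"tx": 0,"ty": 0,"tz": -0.4,"ax": 0,"ay": 0,"az": 0}
    - {"tx": 0,"ty": 0,"tz": -0.7,"ax": 0,"ay": 0,"az": 0}
    - {"tx": 0,"ty": 0,"tz": -0.8,"ax": 0,"ay": 0,"az": 0}
    - {"tx": 0,"ty": 0,"tz": -0.8,"ax": 0,"ay": 0,"az": 0}
    - {"tx": 0,"ty": 0,"tz": 0,"ax": 0,"ay": 0,"az": 0}

```text
time_s: 50.68
tool_pos: [0.6406, -0.1409, 0.1878]
tool_rot: [2.967, 1.019, 0.009]
force: [1.2, -1.6, -0.1]
gripper_width: 0.0165
grasp_force: 59.8
```

```bash
python3 - <<'E'
from h import *
plan(.4968,.4073,.18)
E
```

```text
now [ 0.6406 -0.1409  0.1878] psi 0.662 j6 0.58 | az 0.0 tilt [ 0.07 -0.05 -0.  ] shift now-frame [ 3.72 -8.68  0.09] after-turn [ 3.73 -8.68  0.13] t 50.7 w 0.0165 gf 59.8
```

>>> servo_tool:
  increments:
    - {"tx": 0.37,"ty": -0.86,"tz": 0,"ax": 0,"ay": 0,"az": 0}
    - {"tx": 0.37,"ty": -0.86,"tz": 0,"ax": 0,"ay": 0,"az": 0}
    - {"tx": 0.37,"ty": -0.87,"tz": 0,"ax": 0,"ay": 0,"az": 0}
    - {"tx": 0.37,"ty": -0.87,"tz": 0,"ax": 0,"ay": 0,"az": 0}
    - {"tx": 0.37,"ty": -0.87,"tz": 0,"ax": 0,"ay": 0,"az": 0}

```text
time_s: 51.3
tool_pos: [0.564, 0.1345, 0.1801]
tool_rot: [-2.97, -1.02, 0.007]
force: [1.1, -0.1, -0.4]
gripper_width: 0.0165
grasp_force: 59.8
```

>>> servo_tool:
  increments:
    - {"tx": 0.37,"ty": -0.87,"tz": 0,"ax": 0,"ay": 0,"az": 0}
    - {"tx": 0.37,"ty": -0.87,"tz": 0,"ax": 0,"ay": 0,"az": 0}
    - {"tx": 0.37,"ty": -0.87,"tz": 0,"ax": 0,"ay": 0,"az": 0}
    - {"tx": 0.37,"ty": -0.87,"tz": 0,"ax": 0,"ay": 0,"az": 0}
    - {"tx": 0.38,"ty": -0.87,"tz": 0,"ax": 0,"ay": 0,"az": 0}

```text
time_s: 51.92
tool_pos: [0.4918, 0.4085, 0.1801]
tool_rot: [2.971, 1.021, -0.008]
force: [0.1, -0.3, -0.7]
gripper_width: 0.0169
grasp_force: 59.8
```

>>> servo_tool:
  increments:
    - {"tx": 0,"ty": 0,"tz": 0,"ax": 0,"ay": 0,"az": 0}
    - {"tx": 0,"ty": 0,"tz": 0,"ax": 0,"ay": 0,"az": 0}
    - {"tx": 0,"ty": 0,"tz": 0,"ax": 0,"ay": 0,"az": 0}
    - {"tx": 0,"ty": 0,"tz": 0,"ax": 0,"ay": 0,"az": 0}

```text
time_s: 52.42
tool_pos: [0.4941, 0.4062, 0.1826]
tool_rot: [-2.971, -1.018, 0.002]
force: [-0.2, 0.3, 0.7]
gripper_width: 0.0167
grasp_force: 59.8
```

```bash
python3 - <<'E'
from h import *
import pickle
plan(.4968,.4073,.0675)
c=grab('wrist'); pickle.dump(c,open('w12.pkl','wb')); disc(c,.0215)
k=grab('top'); pickle.dump(k,open('t12.pkl','wb'))
E
```

```text
now [0.4941 0.4062 0.1826] psi 0.66 j6 1.48 | az 0.0 tilt [-0.01  0.01 -0.  ] shift now-frame [0.05 0.02 1.92] after-turn [0.05 0.01 1.92] t 52.4 w 0.0167 gf 59.8
exp bottom [248.3 192.8] [379.4 312.3] top [246.7 195.3] [380.8 317.3]
235 257 381 319.0
245 255 383 319.0
252 254 384 319.0
257 253 385 319.0
col [44, 44, 42, 40, 44, 40, 40, 41, 39, 72, 113, 109, 100, 58, 54, 54, 55, 55, 54, 55]
```

```bash
python3 - <<'E'
from h import *
import pickle
c=pickle.load(open('w12.pkl','rb')); g=cv2.GaussianBlur(cv2.cvtColor(c['px'],cv2.COLOR_RGB2GRAY),(3,3),0).astype(int)
_,R,p=state()
for r in(.030,.022):
    Q=np.array([proj(c,[.4968+r*np.cos(t),.4058+r*np.sin(t),.06]) for t in np.linspace(0,2*np.pi,200)]); print(r,Q.min(0).round(1),Q.max(0).round(1))
for v in (196,200,204,208,212,216,220): print(v,g[v,262:382:4].tolist())
for u in (290,300,310,330,340): print(u,g[180:226:2,u].tolist())
E
```

```text
0.03 [280.2 150.9] [356.2 224.3]
0.022 [290.3 161.2] [346. 215.]
196 [181, 183, 103, 104, 103, 41, 87, 80, 29, 42, 58, 83, 97, 109, 113, 113, 101, 79, 60, 44, 35, 82, 79, 39, 86, 107, 108, 107, 106, 109]
200 [186, 183, 104, 105, 105, 72, 57, 55, 103, 108, 109, 109, 108, 108, 100, 57, 59, 57, 112, 72, 76, 46, 48, 74, 105, 109, 107, 108, 108, 103]
204 [182, 185, 158, 132, 95, 63, 106, 107, 108, 107, 110, 56, 78, 67, 54, 54, 55, 56, 56, 55, 53, 55, 57, 44, 76, 111, 108, 108, 107, 110]
208 [182, 183, 180, 138, 82, 52, 102, 82, 108, 65, 60, 56, 55, 56, 55, 55, 55, 54, 57, 55, 55, 56, 54, 56, 55, 76, 111, 110, 106, 107]
212 [184, 185, 146, 50, 54, 55, 54, 54, 53, 55, 54, 56, 55, 54, 54, 55, 55, 55, 55, 55, 54, 54, 54, 54, 55, 56, 75, 109, 110, 107]
216 [188, 146, 52, 54, 54, 53, 55, 54, 54, 56, 53, 55, 55, 55, 56, 52, 55, 55, 56, 55, 56, 53, 55, 54, 54, 54, 54, 77, 110, 110]
220 [182, 51, 55, 53, 54, 54, 53, 54, 53, 54, 53, 54, 54, 53, 53, 54, 53, 54, 56, 54, 56, 54, 56, 54, 54, 54, 54, 53, 75, 109]
290 [80, 76, 73, 61, 57, 63, 70, 74, 80, 75, 55, 103, 107, 108, 82, 54, 54, 53, 54, 55, 54, 55, 54]
300 [43, 44, 40, 43, 42, 44, 42, 42, 52, 104, 109, 108, 107, 110, 88, 55, 54, 54, 54, 56, 51, 54, 55]
310 [43, 42, 42, 44, 41, 44, 44, 44, 97, 109, 108, 108, 78, 54, 55, 54, 55, 54, 55, 55, 54, 54, 53]
330 [43, 42, 41, 43, 41, 43, 42, 39, 79, 105, 57, 53, 56, 54, 54, 55, 55, 55, 55, 53, 54, 55, 55]
340 [43, 41, 41, 42, 41, 41, 40, 33, 38, 93, 110, 64, 53, 55, 54, 56, 56, 54, 53, 54, 55, 55, 54]
```

```bash
python3 - <<'E'
from h import *
pts=[(354,204),(360,208),(364,212),(368,216),(371,220),(381.5,235),(383.5,245),(384.5,252),(385.5,257),(272.5,212),(268.5,216),(265,220),(256.5,235),(254.5,245),(253.5,252),(252.5,257),(330,200),(318,201.5),(310,204.5)]
e=cv2.fitEllipseDirect(np.array(pts,np.float32)); print('w12',e)
import pickle
def auto(f):
    c=pickle.load(open(f,'rb')); g=cv2.GaussianBlur(cv2.cvtColor(c['px'],cv2.COLOR_RGB2GRAY),(3,3),0).astype(int)
    pts=[]
    for v in range(222,258,3):
        l=r=318
        while g[v,l-1]<75: l-=1
        while g[v,r+1]<75: r+=1
        if 200<l and r<440: pts+=[(l-.5,v),(r+.5,v)]
    print(f,pts[::4],cv2.fitEllipseDirect(np.array(pts,np.float32)))
for f in('w8.pkl','w10.pkl','w12.pkl'): auto(f)
E
```

```text
w12 ((318.8788757324219, 247.1485595703125), (93.83349609375, 132.1403045654297), 88.48790740966797)
w8.pkl [(264.5, 222), (261.5, 228), (258.5, 234), (255.5, 240), (254.5, 246), (253.5, 252)] ((317.5151062011719, 254.63429260253906), (119.81306457519531, 128.13262939453125), 78.69332122802734)
w10.pkl [(259.5, 222), (256.5, 228), (254.5, 234), (253.5, 240), (252.5, 246), (252.5, 252)] ((318.17974853515625, 248.9689483642578), (116.76939392089844, 131.42877197265625), 91.07294464111328)
w12.pkl [(263.5, 222), (260.5, 228), (256.5, 234), (254.5, 240), (254.5, 246), (253.5, 252)] ((319.0, 250.91201782226562), (107.42486572265625, 130.91465759277344), 90.0)
```

>>> servo_tool:
  increments:
    - {"tx": 0.06,"ty": 0.01,"tz": 0.7,"ax": 0,"ay": 0,"az": 0}
    - {"tx": 0,"ty": 0,"tz": 0.7,"ax": 0,"ay": 0,"az": 0}
    - {"tx": 0,"ty": 0,"tz": 0.05,"ax": 0,"ay": 0,"az": 0}
    - {"tx": 0,"ty": 0,"tz": 0,"ax": 0,"ay": 0,"az": 0}
    - {"tx": 0,"ty": 0,"tz": 0,"ax": 0,"ay": 0,"az": 0}

```text
time_s: 53.15
tool_pos: [0.4983, 0.4101, 0.0988]
tool_rot: [-2.969, -1.02, -0.005]
force: [0.6, 0.2, 0.3]
gripper_width: 0.0164
grasp_force: 59.8
```

```bash
python3 - <<'E'
from h import *
plan(.4978,.4080,.0675)
E
```

```text
now [0.4983 0.4101 0.0988] psi 0.662 j6 1.48 | az 0.0 tilt [-0.01 -0.04  0.  ] shift now-frame [-0.03  0.02  0.52] after-turn [-0.03  0.02  0.52] t 53.1 w 0.0164 gf 59.8
```

>>> servo_tool:
  increments:
    - {"tx": -0.01,"ty": 0.01,"tz": 0.16,"ax": 0,"ay": 0,"az": 0}
    - {"tx": 0,"ty": 0,"tz": 0,"ax": 0,"ay": 0,"az": 0}
    - {"tx": 0,"ty": 0,"tz": 0,"ax": 0,"ay": 0,"az": 0}

```text
time_s: 53.52
tool_pos: [0.4965, 0.4083, 0.0862]
tool_rot: [-2.97, -1.021, 0.002]
force: [-0.1, -0.5, -1.1]
gripper_width: 0.0168
grasp_force: 59.8
```

```bash
python3 - <<'E'
from h import *
plan(.4978,.4080,.0675)
E
```

```text
now [0.4965 0.4083 0.0862] psi 0.662 j6 1.48 | az 0.0 tilt [-0.01  0.01 -0.  ] shift now-frame [0.01 0.02 0.31] after-turn [0.01 0.02 0.31] t 53.5 w 0.0168 gf 59.8
```

>>> servo_tool:
  increments:
    - {"tx": 0.01,"ty": 0.01,"tz": 0.1,"ax": 0,"ay": 0,"az": 0}
    - {"tx": 0,"ty": 0,"tz": 0.05,"ax": 0,"ay": 0,"az": 0}
    - {"tx": 0,"ty": 0,"tz": 0,"ax": 0,"ay": 0,"az": 0}

```text
time_s: 53.9
tool_pos: [0.4971, 0.408, 0.0766]
tool_rot: [-2.971, -1.021, 0.004]
force: [0.8, -0.7, -0.6]
gripper_width: 0.0168
grasp_force: 59.8
```

>>> servo_tool:
  increments:
    - {"tx": 0,"ty": 0,"tz": 0.1,"ax": 0,"ay": 0,"az": 0}
    - {"tx": 0,"ty": 0,"tz": 0.06,"ax": 0,"ay": 0,"az": 0}
    - {"tx": 0,"ty": 0,"tz": 0,"ax": 0,"ay": 0,"az": 0}

```text
time_s: 54.28
tool_pos: [0.4976, 0.4084, 0.0679]
tool_rot: [-2.97, -1.02, 0.001]
force: [-0.0, 0.2, 1.3]
gripper_width: 0.0167
grasp_force: 60.1
```

>>> servo_tool:
  increments:
    - {"tx": 0,"ty": 0,"tz": 0.05,"ax": 0,"ay": 0,"az": 0}
    - {"tx": 0,"ty": 0,"tz": 0,"ax": 0,"ay": 0,"az": 0}
    - {"tx": 0,"ty": 0,"tz": 0,"ax": 0,"ay": 0,"az": 0}

```text
time_s: 54.65
tool_pos: [0.4982, 0.4087, 0.0674]
tool_rot: [-2.97, -1.02, -0.0]
force: [-4.0, -3.8, 11.8]
gripper_width: 0.0167
grasp_force: 61.8
```

Home. I'll release it, retreat high and inspect everything.

>>> servo_tool:
  increments:
    - {"tx": 0,"ty": 0,"tz": 0,"ax": 0,"ay": 0,"az": 0}
    - {"tx": 0,"ty": 0,"tz": 0,"ax": 0,"ay": 0,"az": 0}
    - {"tx": 0,"ty": 0,"tz": 0,"ax": 0,"ay": 0,"az": 0}
  claw: 0.6

```text
time_s: 55.02
tool_pos: [0.4971, 0.408, 0.0639]
tool_rot: [-2.971, -1.021, 0.003]
force: [-0.3, -0.6, -0.3]
gripper_width: 0.0517
grasp_force: 0.0
```

>>> servo_tool:
  increments:
    - {"tx": 0,"ty": 0,"tz": -0.5,"ax": 0,"ay": 0,"az": 0}
    - {"tx": 0,"ty": 0,"tz": -0.9,"ax": 0,"ay": 0,"az": 0}
    - {"tx": 0,"ty": 0,"tz": -0.9,"ax": 0,"ay": 0,"az": 0}
    - {"tx": -0.8,"ty": 0,"tz": -0.9,"ax": 0,"ay": 0,"az": 0}
    - {"tx": -0.9,"ty": 0,"tz": -0.5,"ax": 0,"ay": 0,"az": 0}

```text
time_s: 55.65
tool_pos: [0.4226, 0.3493, 0.2822]
tool_rot: [-2.97, -1.02, -0.003]
force: [-0.1, 0.1, 1.4]
gripper_width: 0.0511
grasp_force: 0.0
```

>>> servo_tool:
  increments:
    - {"tx": 0,"ty": 0.9,"tz": 0,"ax": 0,"ay": 0,"az": 0}
    - {"tx": 0,"ty": 0.9,"tz": 0,"ax": 0,"ay": 0,"az": 0}
    - {"tx": 0,"ty": 0,"tz": 0,"ax": 0,"ay": 0,"az": 0}
    - {"tx": 0,"ty": 0,"tz": 0,"ax": 0,"ay": 0,"az": 0}

```text
time_s: 56.15
tool_pos: [0.4886, 0.2643, 0.2788]
tool_rot: [-2.97, -1.02, 0.003]
force: [0.5, -0.4, 0.3]
gripper_width: 0.0509
grasp_force: 0.0
```

```bash
python3 - <<'E'
from h import *
c=grab('wrist');k=grab('top');s=grab('side')
W=np.zeros((600,800,3),np.uint8)
W[:300,:400]=cv2.resize(s['px'][210:345,150:330],(400,300),interpolation=cv2.INTER_CUBIC)
W[:300,400:]=cv2.resize(s['px'][80:260,280:460],(400,300),interpolation=cv2.INTER_CUBIC)
W[300:,:400]=cv2.resize(k['px'][130:280,170:490],(400,300) if 0 else (400,188),interpolation=cv2.INTER_CUBIC) if 0 else cv2.resize(k['px'][140:270,170:490],(400,300))
W[300:550,400:]=cv2.resize(c['px'],(400,250)); cv2.imwrite('pics/fin.png',W[:,:,::-1])
E
```

```text
(no output)
```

View pics/fin.png

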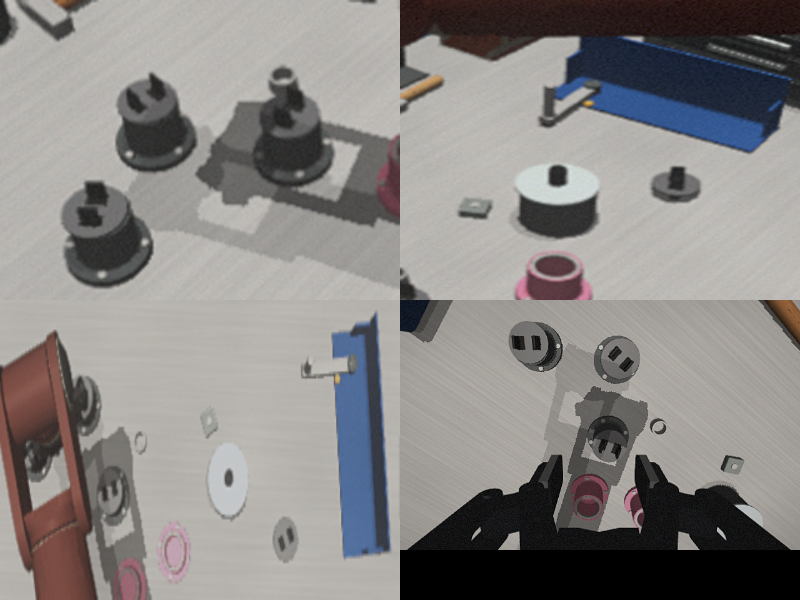

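All three caps sit level on their stubs, at (85,205), (150,100) and (290,120) in the side crop. The lid is flat on the can at (557,185), the leg is straight out past its ball at (570,100), and the fourth cap is spare. Handing in.

```bash
python3 -c "
from cell import ctrl
print(ctrl.sign_off())"
```

```text
the job is handed in; nothing more can be done
None
```

The job is handed in at about 56 s: the leg is against its end stop past the detent ball, both nuts are in the can under a level lid, and a cap is fully home in each of the three stubs, with one cap left over.

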